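# Close out the sample check: tip the pan, rack it, crate the jars

## Task

Close out the sample check: pick up the sample pan by its black grip and tip it so that its nuggets slide over the open lip into the blue tote, then slide the empty pan lip first into the free top slot of the steel tray rack until it is fully home against the back and resting on both ledges. Stand the sample jars upright on the floor of the grey divided crate, one in each cell, and put any nugget that missed into the tote as well. Leave the other things on the bench where they are, and let go of everything at the end.

Things in the scene. Friction and masses are not known exactly. Their poses are not given: they have to be found in the camera images.
- pan: Loose aluminium pan, 0.25 kg. Origin: centre of the underside of its flat part, 180 (own x) x 120 mm (own y), floor 4 mm. Walls 22 mm high, 4 mm thick at both sides and rear (-x); front (+x) open: things slide out there. A strap 26 mm wide, 7 mm high runs back to an upright black grip 20 mm thick (x), 56 wide (y), 50 high from the underside, centred at own x = -155 mm.
- pan_grip (a point): Point to hold on the pan's black grip: centre of the grip, 33 mm above the pan's underside, 155 mm behind the pan's origin. The grip is 20 mm thick along the pan's x; there are 55 mm free between it and the pan's rear wall, and its strap there is 7 mm high. Same axes as the pan.
- pan_lip (a point): Middle of the pan's open front edge, on its floor, 90 mm ahead of the pan's origin. Same axes as the pan.
- nugget1: Breaded frozen nugget, a hard brown block with rounded edges, 32 (own x) x 25 (own y) x 19 mm (own z), 20 g, lying on the pan. Origin: centre of its underside. 3 to 5 nuggets are present.
- nugget2: Another such nugget; may be absent.
- nugget3: Another such nugget; may be absent.
- nugget4: Another such nugget; may be absent.
- nugget5: Another such nugget; may be absent.
- jar1: White plastic sample jar with a grey cap, a closed squat cylinder 50 mm in diameter and 64 mm high over all, 120 g. Origin: centre of its underside, own z up. 3 or 4 jars are present, standing on the bench.
- jar2: Another such jar; may be absent.
- jar3: Another such jar; may be absent.
- jar4: Another such jar; may be absent.
- tote: Blue open plastic tote, fixed, 220 (own x) x 260 (own y) x 100 mm high, walls and floor 6 mm. Origin: centre of its underside.
- crate: Low grey divided crate, fixed, 145 (own x) x 170 (own y) x 30 mm high; walls, dividers and floor 5 mm. One divider each way makes 2 x 2 cells, each 65 mm along own x and 77.5 mm along own y, with centres at own (+-35 mm, +-41.25 mm). Origin: centre of its underside; the cells' floor is 5 mm above it.
- rack: Fixed steel tray rack 200 deep (own x), 142 wide, 150 mm high; mouth faces own -x, back wall's inner face at x = +94 mm. Origin: centre of underside. Free top slot: 130 mm between side walls, ledges 18 mm wide with tops at z = 110 mm, inward lips 16 mm wide with undersides at 146 mm. A pan fully home has its origin at rack own (4, 0, 110) mm and the rack's axes; its grip stays outside.
- rack_slot (a point): Middle of the free slot's mouth, at the height of the ledges' tops (rack own x = -100 mm, z = 110 mm). Same axes as the rack: own +x leads into the slot.
- stamp: Bystander: hand stamp with white round foot (48 mm) and wooden handle, 92 mm tall. Leave it.
- whetstone: Bystander: grey whetstone 90 x 30 x 18 mm. Leave it.
- spare_puck: Bystander: white plastic disc, 44 mm diameter, 20 mm high. Leave it.
- probe: Bystander: thermometer probe lying flat, black body 60 mm, steel pin 90 mm. Leave it.
Mind the look-alikes: they are no part of the job. What is shaped like the jar1 but green or orange is not meant. What is shaped like the jar3 but red is not meant.

How it is judged:
By the outcome, as a careful person would: the job done as asked, in the order asked, and still so for the second after the job is handed in, with the robot touching nothing.
Of nugget1, nugget2, nugget3, nugget4, nugget5 only 3 to 5 are there at a start; the rules pass over those that are not, and their reading is None.
Of jar1, jar2, jar3, jar4 only 3 to 4 are there at a start; the rules pass over those that are not, and their reading is None.
At some moment in a run one of jar1, jar2, jar3, jar4 may be knocked a few centimetres aside while the robot is not near it.
It also fails if it takes over 184 s, if anything falls off the work surface, if the arm or the gripper's body presses on something with over 40 N, if the wrist force passes 120 N, or if a joint passes its speed limit or range.

## Robot

A 7-joint arm with a two-finger parallel gripper is mounted at the origin on the work surface. World frame = base frame: x ahead of the robot, y to its left, z up, the work surface at z = 0. Lengths are in m, angles in degrees, forces in N, time in s.
With the tool pointing down it reaches from about 0.35 to 0.9 m from the base axis. Payload 7.2 kg.
Tool frame: the origin (TCP) lies between the finger pads; the fingertips stand 11 mm ahead of it and the grasp point (between the pads) lies 8 mm behind it; x points along the fingers, y is the direction in which the jaws open and shut, and the axes are right-handed (so a half turn about x gives the same grasp; the last joint's range is limited). The gripper opens to 85 mm and grips with 20 to 120 N. Pads are 22 mm wide; open, the fingers measure 114 mm over their backs; the gripper's body (76 mm by 85 mm) begins 54 mm behind the grasp point. The pads swing forward as they close: fully open they stand 13 mm farther back than shut.
Start: joints at [-68.48, 23.554, -0.728, 91.456, 0.321, 64.991, -4.71], TCP at [0.268, 0.564, 0.242] pointing down, gripper open.
Joint ranges: [-169.25, 169.25], [-16.82, 113.86], [-84.01, 82.57], [7.8, 145.47], [-59.2, 239.2], [7.22, 106.19], [-163.78, 163.78]. Speed limits (degrees/s): [136.94, 136.94, 172.46, 172.46, 180, 180, 180].

## Interface

Orientations are given as a 3x3 rotation matrix whose columns are the frame's x, y, z axes.
In Python, from station import ctrl, get_image, calibration, workorder gives the robot as it stands.
- The arm moves only by the shell command python3 -m pendant 'ROWS' [OPENING]. ROWS is JSON, a list of rows, each an object with "offset": the shift along the tool's x, y, z in cm, a list of three; "angular": the turn, a rotation vector about the tool's x, y, z in degrees, a list of three. A call has 1 to 10 rows; each row shifts and turns the pose as measured when the row begins, along the tool's axes as they then stand; what a row does not reach is not made up. A row lasts 1/8 s, in which the tool goes at most 62.5 mm and 10.7 degrees, less where a joint would pass 70% of its speed; a pose out of reach is approached as far as the arm can. A call with a gripper value outside its range is refused whole. OPENING is the finger opening in cm, from 0 to 8.54, set as the call begins (- or left out, the last holds). The fingers move at their own pace and stop on an object; the grip force is fixed at half the most. Time passes only in rows, so rows that do not move let the fingers close. It gives the time, the measured TCP pose, the force and the opening at its end, in the units of the state.
- ctrl.sense(): the state, without advancing time (a new reading comes with each control period).
- get_image(name): name is "side" or "top"; returns the picture (384x512x3 uint8, red, green, blue); there is no depth.
- calibration(name): a dict with "fx", "fy", "cx", "cy" (pixels), "origin" and "orientation" of the camera in the world. Camera axes: x right, y up, looking along -z (the intrinsics and any distortion apply to the point x, -y, -z); pixel columns grow to the right and rows downward; lengths in m; the calibration is good to about 2 mm. A picture is of the moment at which its call begins. calibration takes no time and is no camera call.
- workorder.close_job(): hands the job in, once; it reports no verdict.
The state is a dict: "time": time; "joint_pos": joint angles; "qvel": joint speeds; "effort": joint torques, N m; "ee_pos": TCP position; "ee_rot": TCP orientation; "wrist_force": force on the tool from outside, world axes, zero at the start; "torque": the same for the moment, N m; "grip_width": finger opening in m.
Only numpy, scipy, OpenCV 4.12 (cv2) and the standard library are available. Lean on these libraries where they do the work, as an engineer would, in place of code of your own. Each camera call takes 0.05 s, during which the arm holds its last target.

## Working session

There is one attempt and no reset: what is moved stays moved. The work goes in short steps, Python scripts to look and compute and a shell command to move; the robot and the scene stay as the last step left them, time stands still between calls to the robot, and variables do not carry over. Pictures are saved under pics/ and viewed, and the job is handed in when it is done.

```bash
ls -la; mkdir -p pics; python3 - <<'E'
from station import ctrl,get_image,calibration
import cv2
for n in("side","top"):
    im=get_image(n);cv2.imwrite(f"pics/{n}0.png",im[:,:,::-1]);print(n,calibration(n))
s=ctrl.sense();print(s)
E
```

```text
total 12
drwxr-xr-x  3 agent agent 4096 Dec  7 00:44 .
drwxr-xr-x 23 root  root  4096 Dec  7 00:44 ..
drwxr-xr-x  2 agent agent 4096 Dec  7 00:44 pics
side {'fx': 438.53077898618386, 'fy': 438.53077898618386, 'cx': 259.51417551606335, 'cy': 196.68966201460637, 'origin': array([ 0.43082152, -0.95455671,  1.16065995]), 'orientation': array([[ 0.99599584,  0.06509551, -0.06127697],
       [-0.08937476,  0.74118717, -0.66532227],
       [ 0.00210821,  0.66813483,  0.74403723]])}
top {'fx': 479.17664714740226, 'fy': 479.17664714740226, 'cx': 253.4131964695327, 'cy': 191.1538404827539, 'origin': array([ 0.27581367, -0.03525709,  1.36252835]), 'orientation': array([[ 0.12894092,  0.96920742, -0.20978851],
       [-0.99164313,  0.12692976, -0.02308093],
       [ 0.0042582 ,  0.21101141,  0.97747432]])}
{'time': 0.1, 'joint_pos': array([-68.4811466 ,  23.59512197,  -0.72835879,  91.49862193,
         0.32147146,  64.99166305,  -4.70819842]), 'qvel': array([ 0.0402046 , -0.16609341, -0.00409134, -0.11547614, -0.02516623,
        0.01685413,  0.00501171]), 'effort': array([ 2.05930242e-03, -6.01830983e+01,  6.83777332e-01, -3.00091302e+01,
        1.39764088e-02,  6.45397289e-03,  1.56036242e-05]), 'ee_pos': array([0.26819566, 0.56405351, 0.24154507]), 'ee_rot': array([[-5.21174480e-04,  4.29301333e-01,  9.03161167e-01],
       [-1.35840081e-03,  9.03160153e-01, -4.29301634e-01],
       [-9.99998942e-01, -1.45059592e-03,  1.12459255e-04]]), 'wrist_force': array([-0.61191368, -0.18333212, -0.0801472 ]), 'torque': array([-0.01055202, -0.01242455,  0.03039821]), 'grip_width': 0.08575276750012181}
```

View pics/top0.png

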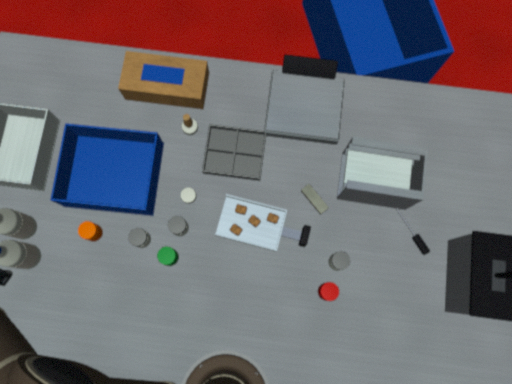

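View pics/side0.png

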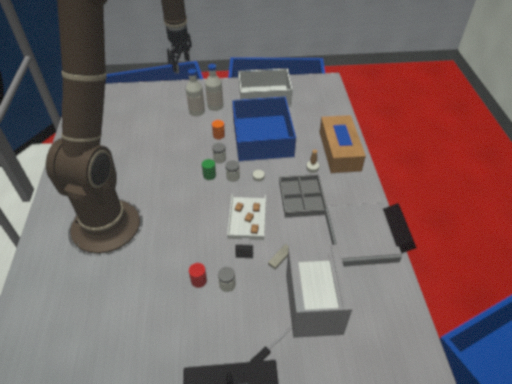

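```bash
cat > h.py <<'E'
import numpy as np,cv2
from station import ctrl,get_image,calibration
C={n:calibration(n) for n in("side","top")}
def ray(n,u,v):
    c=C[n];d=np.array([(u-c['cx'])/c['fx'],-(v-c['cy'])/c['fy'],-1.]);return np.array(c['origin']),c['orientation']@d
def pl(n,u,v,z):
    o,d=ray(n,u,v);return o+d*(z-o[2])/d[2]
def proj(n,p):
    c=C[n];q=c['orientation'].T@(np.array(p)-c['origin']);return c['cx']+c['fx']*q[0]/-q[2],c['cy']-c['fy']*q[1]/-q[2]
def tri(a,b):
    (o1,d1),(o2,d2)=ray("top",*a),ray("side",*b)
    d1/=np.linalg.norm(d1);d2/=np.linalg.norm(d2)
    t=np.linalg.lstsq(np.c_[d1,-d2],o2-o1,rcond=None)[0]
    p,q=o1+t[0]*d1,o2+t[1]*d2;return (p+q)/2,np.linalg.norm(p-q)
def shot(n,name,box=None,s=1):
    im=get_image(n)[:,:,::-1].copy()
    cv2.imwrite(f"pics/{name}_raw.png",im)
    if box: im=im[box[1]:box[3],box[0]:box[2]]
    cv2.imwrite(f"pics/{name}.png",cv2.resize(im,None,fx=s,fy=s,interpolation=cv2.INTER_CUBIC));return im
E
python3 - <<'E'
import cv2
t=cv2.imread("pics/top0.png");s=cv2.imread("pics/side0.png")
def z(im,b,n,k):cv2.imwrite(f"pics/{n}.png",cv2.resize(im[b[1]:b[3],b[0]:b[2]],None,fx=k,fy=k,interpolation=cv2.INTER_CUBIC))
z(t,(200,100,440,310),"zt1",3.3)
z(t,(40,100,240,280),"zt2",3.3)
z(s,(180,160,360,360),"zs1",3)
E
```

```text
(no output)
```

View pics/zt1.png

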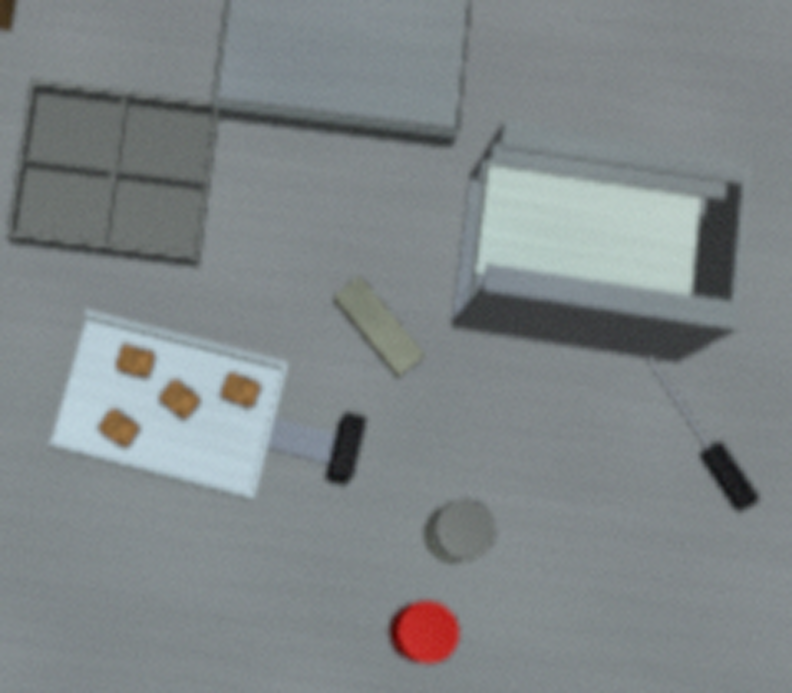

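View pics/zt2.png

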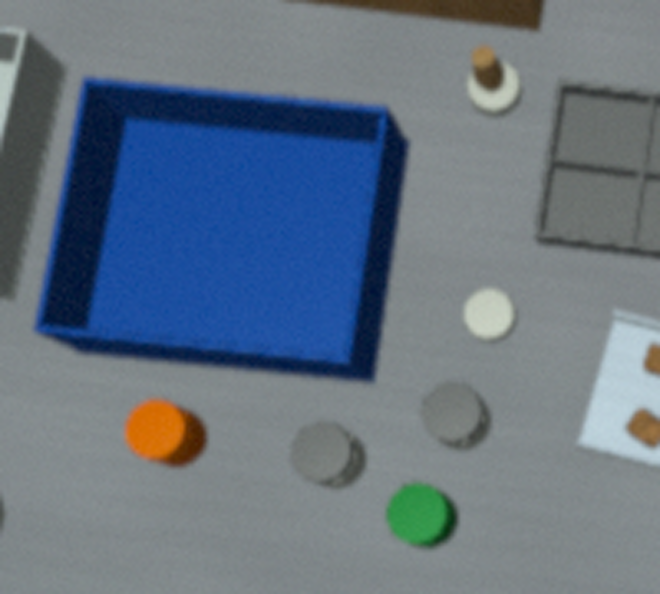

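View pics/zs1.png

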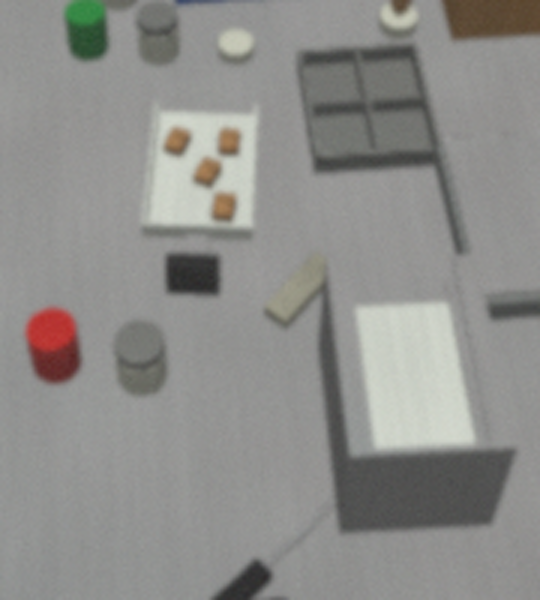

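```bash
python3 - <<'E'
from h import *
t=cv2.imread("pics/top0.png")
hsv=cv2.cvtColor(t,cv2.COLOR_BGR2HSV);g=cv2.cvtColor(t,cv2.COLOR_BGR2GRAY)
def blobs(m,mn,lab):
    cs,_=cv2.findContours(m.astype(np.uint8),cv2.RETR_EXTERNAL,cv2.CHAIN_APPROX_NONE)
    out=[]
    for c in cs:
        if cv2.contourArea(c)>=mn:
            M=cv2.moments(c);u,v=M['m10']/M['m00'],M['m01']/M['m00'];out.append((c,u,v));print(lab,round(u,1),round(v,1),cv2.contourArea(c),np.round(cv2.boxPoints(cv2.minAreaRect(c)),1).tolist())
    return out
H,S,V=[hsv[...,i].astype(int) for i in range(3)]
roi=np.zeros(g.shape,bool);roi[100:320,40:440]=1
for c,u,v in blobs(roi&(H<20)&(S>100)&(V>60),10,"brown"):print(pl("top",u,v,.014).round(3))
for c,u,v in blobs(roi&(H>100)&(H<125)&(S>150),500,"blue"):
    print("tote corners@0.1",[pl("top",*p,.1).round(3).tolist() for p in cv2.boxPoints(cv2.minAreaRect(c))])
for c,u,v in blobs(roi&(V<40)&(S<120),30,"dark"):print(pl("top",u,v,.05).round(3))
for c,u,v in blobs(roi&(V>185),100,"white"):
    b=cv2.boxPoints(cv2.minAreaRect(c));print([pl("top",*p,.006).round(3).tolist() for p in b])
# hough circles for jars
cl=cv2.GaussianBlur(g,(3,3),0)
for c in (139,237),(178,225),(340,260):
    x0,y0=c[0]-20,c[1]-20
    p=cv2.resize(cl[y0:y0+40,x0:x0+40],None,fx=6,fy=6,interpolation=cv2.INTER_CUBIC)
    r=cv2.HoughCircles(p,cv2.HOUGH_GRADIENT,1,60,param1=60,param2=12,minRadius=45,maxRadius=72)
    if r is not None:
        for q in r[0][:2]:
            u,v=q[0]/6+x0,q[1]/6+y0;print("jar",u,v,q[2]/6,pl("top",u,v,.064).round(3))
E
```

```text
brown 328.6 291.1 273.5 [[318.0, 282.0], [338.0, 282.0], [338.0, 300.0], [318.0, 300.0]]
brown 235.5 229.2 46.0 [[230.10000610351562, 229.39999389648438], [233.60000610351562, 224.10000610351562], [241.0, 229.0], [237.5, 234.3000030517578]]
brown 89.3 230.7 337.0 [[78.0, 221.0], [101.0, 221.0], [101.0, 240.0], [78.0, 240.0]]
brown 254.0 220.6 49.0 [[248.5, 219.5], [253.0, 215.0], [259.5, 221.5], [255.0, 226.0]]
brown 272.4 217.7 44.0 [[267.20001220703125, 218.60000610351562], [270.0, 213.0], [278.0, 217.0], [275.20001220703125, 222.60000610351562]]
brown 240.5 209.0 44.5 [[235.39999389648438, 211.0], [237.1999969482422, 204.8000030517578], [245.8000030517578, 207.1999969482422], [244.0, 213.39999389648438]]
brown 187.0 120.0 45.0 [[184.0, 115.0], [190.0, 115.0], [190.0, 125.0], [184.0, 125.0]]
brown 183.0 102.4 198.0 [[143.0, 100.0], [202.0, 100.0], [202.0, 107.0], [143.0, 107.0]]
[ 0.313 -0.245  0.014]
[0.45  0.033 0.014]
[0.392 0.441 0.014]
[ 0.481 -0.016  0.014]
[ 0.496 -0.067  0.014]
[0.509 0.026 0.014]
[0.754 0.22  0.014]
[0.808 0.241 0.014]
blue 107.6 168.9 8005.0 [[50.20000076
[... 1023 characters left out ...]
4.5], [187.5, 185.5], [196.5, 194.5], [187.5, 203.5]]
white 377.9 169.2 1725.5 [[344.3999938964844, 180.89999389648438], [348.20001220703125, 150.5], [411.6000061035156, 158.39999389648438], [407.79998779296875, 188.8000030517578]]
[[0.31, -0.22, 0.006], [0.334, -0.24, 0.006], [0.31, -0.272, 0.006], [0.285, -0.252, 0.006]]
[[0.413, 0.481, 0.006], [0.419, 0.436, 0.006], [0.374, 0.427, 0.006], [0.368, 0.472, 0.006]]
[[0.429, 0.088, 0.006], [0.541, 0.076, 0.006], [0.518, -0.104, 0.006], [0.408, -0.089, 0.006]]
[[0.529, 0.21, 0.006], [0.559, 0.189, 0.006], [0.536, 0.159, 0.006], [0.506, 0.18, 0.006]]
[[0.632, -0.262, 0.006], [0.725, -0.265, 0.006], [0.725, -0.452, 0.006], [0.632, -0.447, 0.006]]
```

```bash
python3 - <<'E'
from h import *
t=cv2.imread("pics/top0.png");s=cv2.imread("pics/side0.png")
def z(im,b,n,k):cv2.imwrite(f"pics/{n}.png",cv2.resize(im[b[1]:b[3],b[0]:b[2]],None,fx=k,fy=k,interpolation=cv2.INTER_CUBIC))
z(t,(330,130,430,215),"zt3",7)
z(s,(270,230,370,345),"zs3",5)
E
```

```text
(no output)
```

View pics/zt3.png

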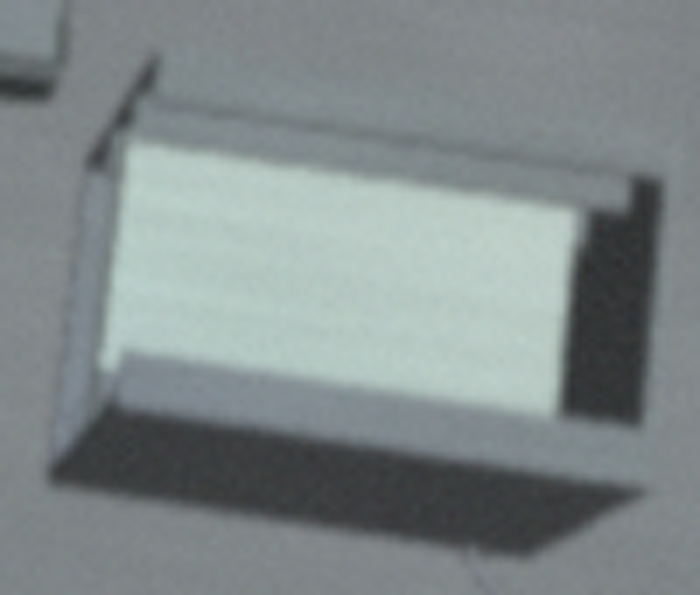

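View pics/zs3.png

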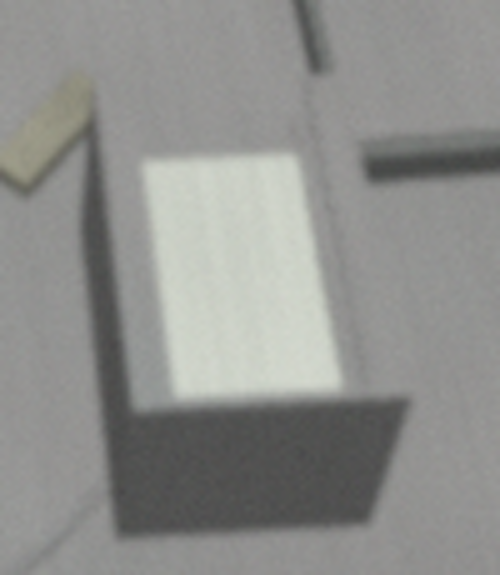

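```bash
python3 - <<'E'
from h import *
Z=lambda p:(330+p[0]/7,130+p[1]/7)
Y=lambda p:(270+p[0]/5,230+p[1]/5)
for n,p,z in [("near mouth top",(115,405),.15),("near back top",(645,490),.15),("near mouth bot",(50,480),0),("near back bot",(525,555),0),("far back top",(660,178),.15),("far mouth top?",(155,58),.15),("far mouth2?",(140,97),.15)]:
    print("T",n,pl("top",*Z(p),z).round(4))
for n,p,z in [("near back top",(132,410),.15),("far back top",(410,400),.15),("near back bot",(118,535),0),("far back bot",(370,522),0)]:
    print("S",n,pl("side",*Y(p),z).round(4))
# crate: zoom zt1 3.3 off(200,100)
W=lambda p:(200+p[0]/3.3,100+p[1]/3.3)
for p in [(35,85),(218,103),(10,240),(198,265)]:print("crate top",pl("top",*W(p),.03).round(4))
W=lambda p:(180+p[0]/3,160+p[1]/3)
for p in [(300,50),(413,45),(437,155),(316,165)]:print("crate S",pl("side",*W(p),.03).round(4))
V=lambda p:(40+p[0]/3.3,100+p[1]/3.3)
for p in [(85,80),(388,107),(373,370+8),(40,328)]:print("tote?",pl("top",*V(p),.1).round(4))
E
```

```text
T near mouth top [ 0.5761 -0.2448  0.15  ]
T near back top [ 0.5695 -0.4417  0.15  ]
T near mouth bot [ 0.578  -0.2468  0.    ]
T near back bot [ 0.572  -0.4443  0.    ]
T far back top [ 0.69   -0.4407  0.15  ]
T far mouth top? [ 0.7124 -0.248   0.15  ]
T far mouth2? [ 0.6963 -0.2437  0.15  ]
S near back top [ 0.5714 -0.4458  0.15  ]
S far back top [ 0.7116 -0.4527  0.15  ]
S near back bot [ 0.5737 -0.444   0.    ]
S far back bot [ 0.7141 -0.4489  0.    ]
crate top [0.7399 0.1459 0.03  ]
crate top [ 0.7444 -0.0173  0.03  ]
crate top [0.5966 0.1464 0.03  ]
crate top [ 0.5957 -0.0184  0.03  ]
crate S [0.6064 0.1469 0.03  ]
crate S [0.7435 0.1434 0.03  ]
crate S [ 0.7395 -0.0304  0.03  ]
crate S [ 0.6025 -0.0329  0.03  ]
tote? [0.6675 0.5353 0.1   ]
tote? [0.6772 0.2789 0.1   ]
tote? [0.4488 0.2516 0.1   ]
tote? [0.4543 0.5267 0.1   ]
```

```bash
cat >> h.py <<'E'
from scipy.spatial.transform import Rotation as Ro
def down(az):  # tool x down, tool y at azimuth az
    a=np.radians(az);y=np.array([np.cos(a),np.sin(a),0]);x=np.array([0,0,-1.]);return np.c_[x,y,np.cross(x,y)]
def plan(p,R,lin=6.0,ang=10.,s=None):
    s=s or ctrl.sense();p0,R0=np.array(s['ee_pos']),np.array(s['ee_rot'])
    rv=Ro.from_matrix(R0.T@R).as_rotvec();d=(np.array(p)-p0)
    n=int(np.ceil(max(np.linalg.norm(d)*100/lin,np.degrees(np.linalg.norm(rv))/ang,1)))
    print("dist cm",np.linalg.norm(d)*100,"rot",np.degrees(rv).round(1),"n",n,"t",round(s['time'],1))
    for i in range(n):
        Ri=R0@Ro.from_rotvec(rv*i/n).as_matrix()
        print("off",(Ri.T@d/n*100).round(2).tolist(),"ang",(np.degrees(rv)/n).round(2).tolist())
def st():
    s=ctrl.sense();print("t",round(s['time'],2),"p",np.round(s['ee_pos'],4),"q",np.round(s['joint_pos'],1),"F",np.round(s['wrist_force'],1),"T",np.round(s['torque'],2),"w",round(s['grip_width'],4));print(np.round(s['ee_rot'],3).tolist())
E
python3 - <<'E'
from h import *
print(tri((304.4,234.7),(244.3,251)))
s=cv2.imread("pics/side0.png");g=s.max(axis=2)
m=np.zeros_like(g);m[235:270,225:265]=(g[235:270,225:265]<60)
c=max(cv2.findContours(m,0,1)[0],key=cv2.contourArea);M=cv2.moments(c);u,v=M['m10']/M['m00'],M['m01']/M['m00'];print(u,v,cv2.boundingRect(c))
print(tri((304.4,234.7),(u,v)))
print("grip top edge far side",pl("side",u,cv2.boundingRect(c)[1],.05))
plan([.454,-.158,.15],down(83))
E
```

```text
(array([ 0.45713563, -0.16161957,  0.02384582]), np.float64(0.00133632734001111))
243.89312977099237 251.2417302798982 (237, 246, 15, 11)
(array([ 0.45651971, -0.1617789 ,  0.0231547 ]), np.float64(0.0027580283476180394))
grip top edge far side [ 0.45587339 -0.16123919  0.05      ]
dist cm 75.11757624842338 rot [-18.4  -0.    0.1] n 13 t 0.1
off [0.71, -4.4, 3.68] ang [-1.42, -0.0, 0.01]
off [0.71, -4.49, 3.57] ang [-1.42, -0.0, 0.01]
off [0.71, -4.58, 3.45] ang [-1.42, -0.0, 0.01]
off [0.71, -4.66, 3.34] ang [-1.42, -0.0, 0.01]
off [0.71, -4.74, 3.22] ang [-1.42, -0.0, 0.01]
off [0.71, -4.82, 3.1] ang [-1.42, -0.0, 0.01]
off [0.71, -4.9, 2.98] ang [-1.42, -0.0, 0.01]
off [0.71, -4.97, 2.86] ang [-1.42, -0.0, 0.01]
off [0.71, -5.04, 2.74] ang [-1.42, -0.0, 0.01]
off [0.71, -5.11, 2.61] ang [-1.42, -0.0, 0.01]
off [0.71, -5.17, 2.49] ang [-1.42, -0.0, 0.01]
off [0.71, -5.23, 2.36] ang [-1.42, -0.0, 0.01]
off [0.7, -5.29, 2.23] ang [-1.42, -0.0, 0.01]
```

```bash
python3 -m pendant '[{"offset":[0.5,-4.4,3.7],"angular":[-1.4,0,0]},{"offset":[0.5,-4.5,3.6],"angular":[-1.4,0,0]},{"offset":[0.5,-4.6,3.5],"angular":[-1.4,0,0]},{"offset":[0.5,-4.7,3.3],"angular":[-1.4,0,0]},{"offset":[0.5,-4.8,3.2],"angular":[-1.4,0,0]},{"offset":[0.5,-4.8,3.1],"angular":[-1.4,0,0]},{"offset":[0.5,-4.9,3.0],"angular":[-1.4,0,0]},{"offset":[0.5,-5,2.9],"angular":[-1.4,0,0]},{"offset":[0.5,-5,2.7],"angular":[-1.4,0,0]},{"offset":[0.5,-5.1,2.6],"angular":[-1.4,0,0]}]' 6; python3 -c "
from h import *
st();plan([.455,-.159,.12],down(83))"
```

```text
time: 1.35
ee_pos: [0.4145, -0.0058, 0.1886]
ee_rot: [[-0.001, 0.183, 0.983], [-0.001, 0.983, -0.183], [-1.0, -0.001, -0.0]]
wrist_force: [1.8, 0.7, 0.9]
grip_width: 0.06
t 1.35 p [ 0.4145 -0.0058  0.1886] q [-24.3   6.1  19.9 123.7  -2.6  50.6  76.7] F [1.8 0.7 0.9] T [ 0.07 -0.07  0.03] w 0.06
[[-0.001, 0.183, 0.983], [-0.001, 0.983, -0.183], [-1.0, -0.001, -0.0]]
dist cm 17.26910566885522 rot [-3.5 -0.   0.1] n 3 t 1.4
off [2.29, -4.77, 2.26] ang [-1.18, -0.01, 0.02]
off [2.29, -4.82, 2.16] ang [-1.18, -0.01, 0.02]
off [2.29, -4.86, 2.06] ang [-1.18, -0.01, 0.02]
```

```bash
python3 -m pendant '[{"offset":[1.0,-5,2.3],"angular":[-1.2,0,0]},{"offset":[1.0,-5,2.2],"angular":[-1.2,0,0]},{"offset":[1.5,-4.5,2.0],"angular":[-1.2,0,0]},{"offset":[1.5,0,0],"angular":[0,0,0]}]' 6; python3 - <<'E'
from h import *
st();plan([.455,-.159,.12],down(83))
shot("top","t1",(200,180,350,300),5)
E
```

```text
time: 1.85
ee_pos: [0.4565, -0.169, 0.1381]
ee_rot: [[0.003, 0.123, 0.992], [-0.003, 0.992, -0.123], [-1.0, -0.003, 0.003]]
wrist_force: [-1.0, -0.1, 0.3]
grip_width: 0.0599
t 1.85 p [ 0.4565 -0.169   0.1381] q [ -6.5  18.2  25.5 118.3 -10.7  45.5 108.3] F [-1.  -0.1  0.3] T [ 0.01  0.02 -0.02] w 0.0599
[[0.003, 0.123, 0.992], [-0.003, 0.992, -0.123], [-1.0, -0.003, 0.003]]
dist cm 2.069270925398018 rot [-0.1  0.2  0.2] n 1 t 1.9
off [1.8, 0.98, -0.27] ang [-0.09, 0.18, 0.16]
```

View pics/t1.png

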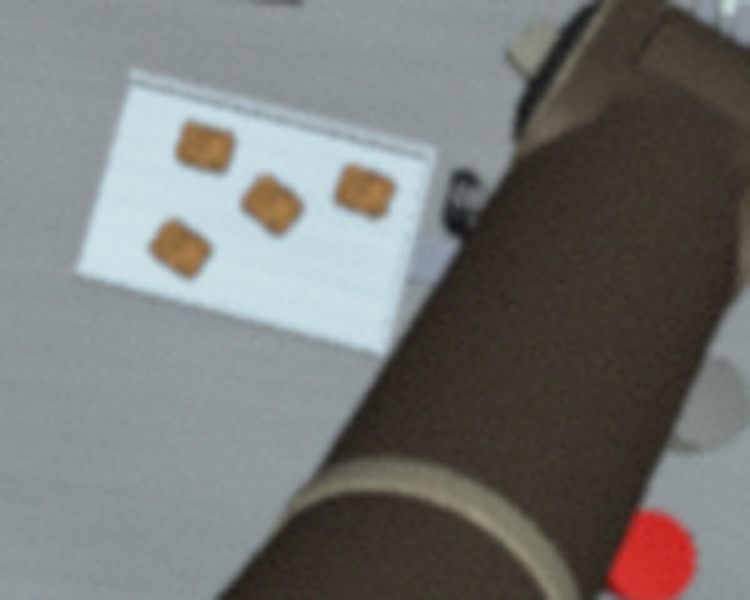

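```bash
python3 -m pendant '[{"offset":[4,0.9,-0.2],"angular":[0,0.2,0.2]},{"offset":[4,0,0],"angular":[0,0,0]},{"offset":[2,0,0],"angular":[0,0,0]}]' 6; python3 - <<'E'
from h import *
st();plan([.455,-.159,.025],down(83))
shot("side","s1",(200,180,320,300),5)
E
```

```text
time: 2.28
ee_pos: [0.4544, -0.1528, 0.0344]
ee_rot: [[-0.002, 0.118, 0.993], [0.005, 0.993, -0.118], [-1.0, 0.005, -0.003]]
wrist_force: [-0.1, -0.6, 0.4]
grip_width: 0.06
t 2.27 p [ 0.4544 -0.1528  0.0344] q [ -3.   28.1  20.  122.6 -18.1  32.2 113.5] F [-0.1 -0.6  0.4] T [-0.    0.05  0.03] w 0.06
[[-0.002, 0.118, 0.993], [0.005, 0.993, -0.118], [-1.0, 0.005, -0.003]]
dist cm 1.1257900257124114 rot [ 0.2 -0.2 -0.3] n 1 t 2.3
off [0.93, -0.61, 0.14] ang [0.21, -0.17, -0.26]
```

View pics/s1.png

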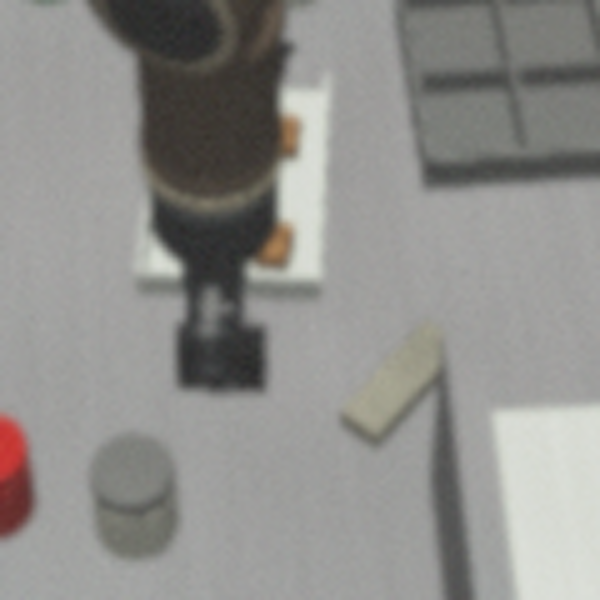

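```bash
python3 -m pendant '[{"offset":[0.7,-0.7,0],"angular":[0,0,-0.3]},{"offset":[0.1,0,0],"angular":[0,0,0]}]' 6;python3 -m pendant '[{"offset":[0,0,0],"angular":[0,0,0]},{"offset":[0,0,0],"angular":[0,0,0]},{"offset":[0,0,0],"angular":[0,0,0]},{"offset":[0,0,0],"angular":[0,0,0]}]' 0; python3 - <<'E'
from h import *
st()
E
```

```text
time: 2.58
ee_pos: [0.4526, -0.1579, 0.0249]
ee_rot: [[-0.006, 0.116, 0.993], [0.001, 0.993, -0.116], [-1.0, -0.0, -0.006]]
wrist_force: [-0.4, 0.6, 0.1]
grip_width: 0.0596
time: 3.08
ee_pos: [0.4538, -0.1581, 0.0269]
ee_rot: [[-0.002, 0.116, 0.993], [0.0, 0.993, -0.116], [-1.0, -0.0, -0.002]]
wrist_force: [0.9, -0.0, -2.8]
grip_width: 0.0194
t 3.08 p [ 0.4538 -0.1581  0.0269] q [ -2.2  29.   19.7 122.7 -18.3  31.2 114.4] F [ 0.9 -0.  -2.8] T [-0.2   0.05 -0.08] w 0.0194
[[-0.002, 0.116, 0.993], [0.0, 0.993, -0.116], [-1.0, -0.0, -0.002]]
```

```bash
python3 -m pendant '[{"offset":[-0.5,0,0],"angular":[0,0,0]},{"offset":[-1,0,0],"angular":[0,0,0]},{"offset":[-1,0,0],"angular":[0,0,0]},{"offset":[-1,0,0],"angular":[0,0,0]},{"offset":[-2,0,0],"angular":[0,0,0]},{"offset":[-2,0,0],"angular":[0,0,0]},{"offset":[-2,0,0],"angular":[0,0,0]},{"offset":[-1,0,0],"angular":[0,0,0]}]'; python3 - <<'E'
from h import *
st()
shot("side","s2",(180,150,340,300),5)
E
```

```text
time: 4.08
ee_pos: [0.453, -0.1579, 0.1379]
ee_rot: [[-0.004, 0.115, 0.993], [0.0, 0.993, -0.115], [-1.0, -0.0, -0.004]]
wrist_force: [-0.9, 0.3, -3.3]
grip_width: 0.019
t 4.08 p [ 0.453  -0.1579  0.1379] q [ -7.9  17.8  25.9 118.9 -10.7  45.7 107.7] F [-0.9  0.3 -3.3] T [-0.38  0.04 -0.03] w 0.019
[[-0.004, 0.115, 0.993], [0.0, 0.993, -0.115], [-1.0, -0.0, -0.004]]
```

View pics/s2.png

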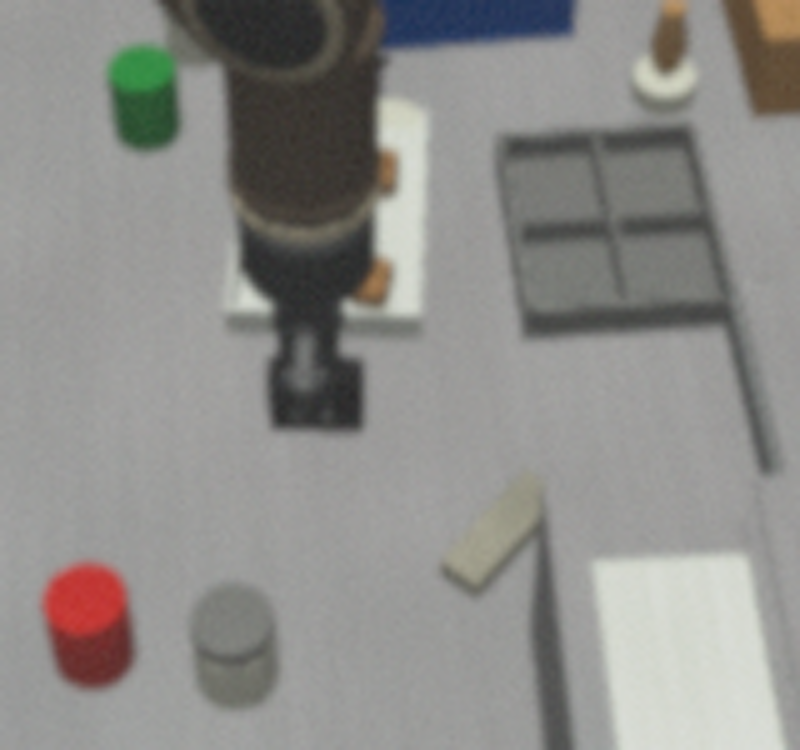

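```bash
python3 -m pendant '[{"offset":[-0.6,1,0.1],"angular":[0,0,0]},{"offset":[-1,2,0.3],"angular":[0,0,0]},{"offset":[-1,3,0.5],"angular":[0,0,0]},{"offset":[-1,3.5,0.6],"angular":[0,0,0]},{"offset":[-0.5,3.5,0.6],"angular":[0,0,0]},{"offset":[-0.5,3.5,0.6],"angular":[0,0,0]},{"offset":[0,3.5,0.6],"angular":[0,0,0]},{"offset":[0,3,0.5],"angular":[0,0,0]},{"offset":[0,2,0.3],"angular":[0,0,0]},{"offset":[0,1,0.1],"angular":[0,0,0]}]'; python3 - <<'E'
from h import *
st()
shot("side","s3",(160,60,340,220),4)
shot("top","t3",(40,100,300,280),3)
E
```

```text
time: 5.38
ee_pos: [0.5228, 0.1085, 0.1817]
ee_rot: [[-0.014, 0.115, 0.993], [-0.001, 0.993, -0.115], [-1.0, -0.003, -0.014]]
wrist_force: [0.0, -0.9, -2.6]
grip_width: 0.0194
t 5.38 p [0.5228 0.1085 0.1817] q [-32.8  19.2  20.  108.6  -8.1  54.4  74.5] F [ 0.  -0.9 -2.6] T [-0.4   0.02  0.05] w 0.0194
[[-0.014, 0.115, 0.993], [-0.001, 0.993, -0.115], [-1.0, -0.003, -0.014]]
```

View pics/s3.png

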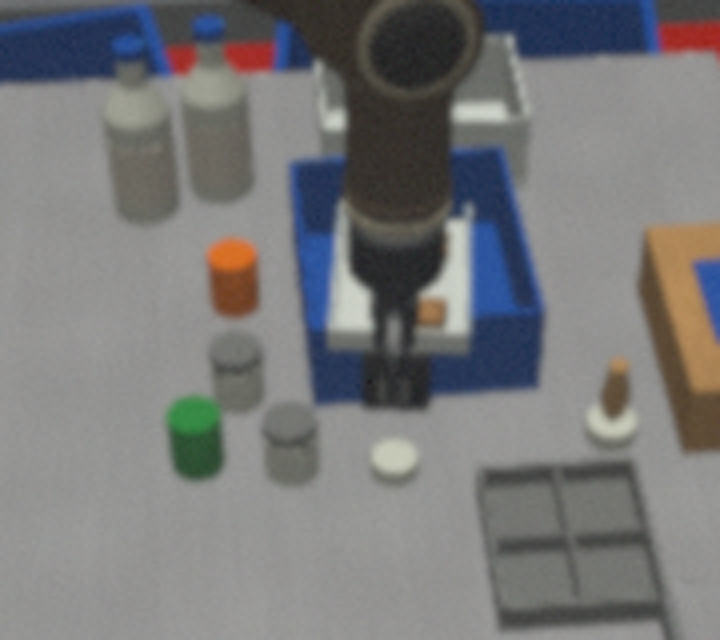

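View pics/t3.png

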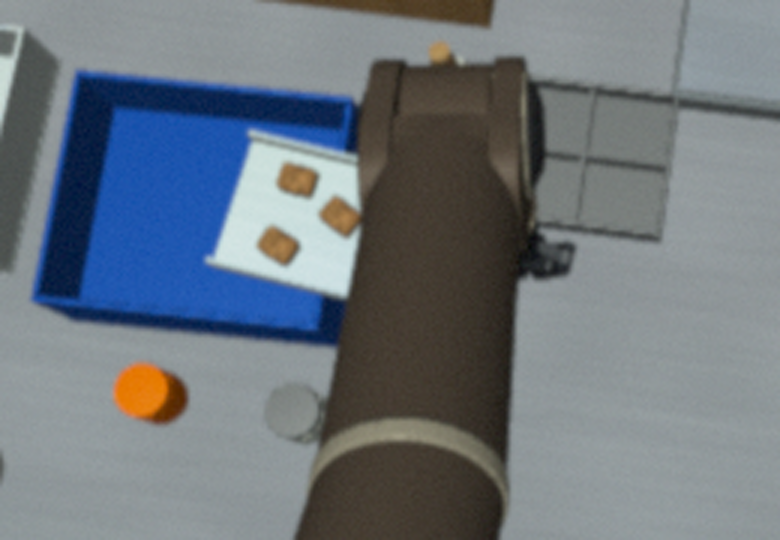

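```bash
python3 -m pendant '[{"offset":[-1.7,0.3,0.1],"angular":[0,0,-4]},{"offset":[-2.1,0.5,0.2],"angular":[0,0,-5]},{"offset":[-2.1,0.5,0.1],"angular":[0,0,-5]},{"offset":[-2.1,0.5,0.1],"angular":[0,0,-5]}]'; python3 - <<'E'
from h import *
st()
shot("top","t4",(40,100,300,280),3)
E
```

```text
time: 5.98
ee_pos: [0.5311, 0.1255, 0.2601]
ee_rot: [[-0.059, 0.117, 0.991], [-0.336, 0.933, -0.13], [-0.94, -0.341, -0.015]]
wrist_force: [0.3, 0.5, -3.4]
grip_width: 0.0194
t 5.97 p [0.5311 0.1255 0.2601] q [-45.9  22.1  23.9  96.4   8.2  74.3  56.9] F [ 0.3  0.5 -3.4] T [ 0.3  -0.08  0.04] w 0.0194
[[-0.059, 0.117, 0.991], [-0.336, 0.933, -0.13], [-0.94, -0.341, -0.015]]
```

View pics/t4.png

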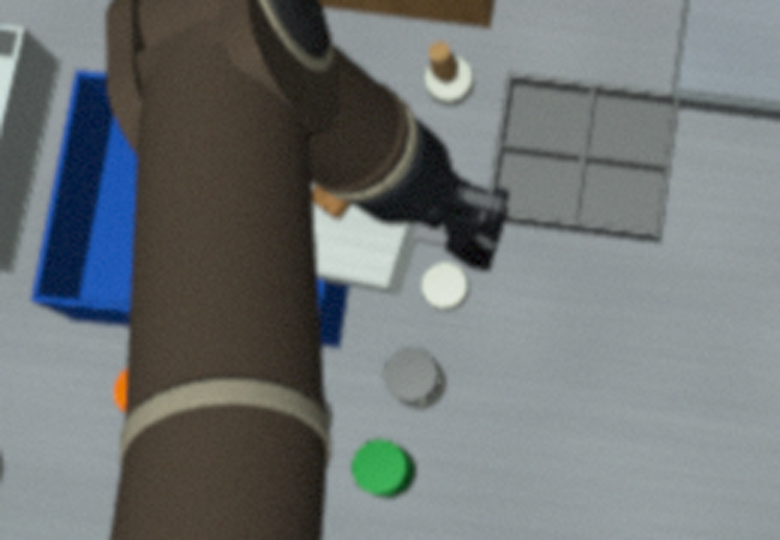

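```bash
python3 -m pendant '[{"offset":[-2.1,0.4,0.1],"angular":[0,0,-5]},{"offset":[-2.1,0.4,0.1],"angular":[0,0,-5]},{"offset":[-1.7,0.3,0.1],"angular":[0,0,-4]},{"offset":[0,0,0],"angular":[0,0,0]},{"offset":[0,0,0],"angular":[0,0,0]}]'; python3 - <<'E'
from h import *
st()
shot("side","s5",(160,20,340,220),4)
E
```

```text
time: 6.65
ee_pos: [0.5402, 0.1574, 0.3097]
ee_rot: [[-0.088, 0.102, 0.991], [-0.553, 0.822, -0.134], [-0.828, -0.56, -0.016]]
wrist_force: [0.4, -0.9, -3.0]
grip_width: 0.0194
t 6.65 p [0.5402 0.1574 0.3097] q [-52.1  28.5  25.1  85.8  15.1  89.3  52. ] F [ 0.4 -0.9 -3. ] T [ 0.64 -0.12 -0.04] w 0.0194
[[-0.088, 0.102, 0.991], [-0.553, 0.822, -0.134], [-0.828, -0.56, -0.016]]
```

View pics/s5.png

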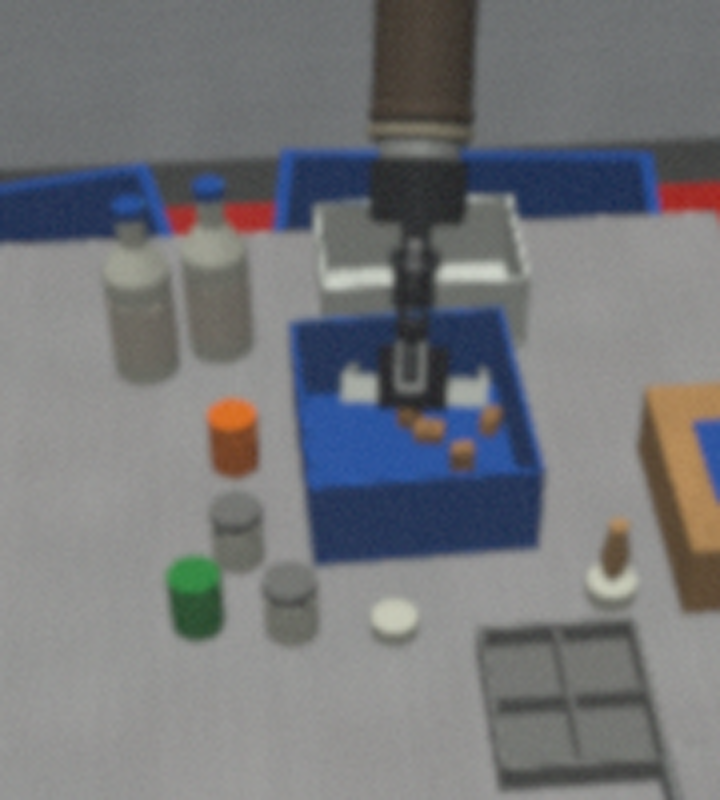

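```bash
python3 -m pendant '[{"offset":[-2,-1,0],"angular":[0,0,8.5]},{"offset":[-1,-1,0],"angular":[0,0,8.5]},{"offset":[0,-1,0],"angular":[0,0,8.5]},{"offset":[0,-1,0],"angular":[0,0,8.5]}]'; python3 - <<'E'
from h import *
st()
plan([.56,.06,.3],down(-5))
E
```

```text
time: 7.2
ee_pos: [0.5372, 0.134, 0.3486]
ee_rot: [[-0.014, 0.135, 0.991], [0.019, 0.991, -0.135], [-1.0, 0.017, -0.016]]
wrist_force: [-0.0, -0.6, -2.7]
grip_width: 0.0194
t 7.2 p [0.5372 0.134  0.3486] q [-37.3  12.8  23.5  93.5  -6.5  75.4  69.6] F [-0.  -0.6 -2.7] T [-0.33  0.   -0.01] w 0.0194
[[-0.014, 0.135, 0.991], [0.019, 0.991, -0.135], [-1.0, 0.017, -0.016]]
dist cm 9.143418355920366 rot [87.2 -1.5 -0.1] n 9 t 7.2
off [0.52, -0.79, 0.37] ang [9.69, -0.17, -0.01]
off [0.52, -0.72, 0.5] ang [9.69, -0.17, -0.01]
off [0.52, -0.62, 0.61] ang [9.69, -0.17, -0.01]
off [0.53, -0.51, 0.7] ang [9.69, -0.17, -0.01]
off [0.53, -0.38, 0.78] ang [9.69, -0.17, -0.01]
off [0.53, -0.25, 0.83] ang [9.69, -0.17, -0.01]
off [0.53, -0.11, 0.86] ang [9.69, -0.17, -0.01]
off [0.54, 0.04, 0.86] ang [9.69, -0.17, -0.01]
off [0.54, 0.19, 0.84] ang [9.69, -0.17, -0.01]
```

```bash
python3 -m pendant '[{"offset":[0.5,-0.8,0.4],"angular":[9,0,0]},{"offset":[0.5,-0.7,0.5],"angular":[9.7,0,0]},{"offset":[0.5,-0.6,0.6],"angular":[9.7,0,0]},{"offset":[0.5,-0.5,0.7],"angular":[9.7,0,0]},{"offset":[0.5,-0.4,0.8],"angular":[9.7,0,0]},{"offset":[0.5,-0.2,0.8],"angular":[9.7,0,0]},{"offset":[0.5,-0.1,0.8],"angular":[9.7,0,0]},{"offset":[0.5,0,0.8],"angular":[9.7,0,0]},{"offset":[0.5,0.2,0.8],"angular":[9.7,0,0]}]'; python3 - <<'E'
from h import *
st()
plan([.659,.06,.25],down(-92))
E
```

```text
time: 8.32
ee_pos: [0.5531, 0.038, 0.3028]
ee_rot: [[-0.006, 0.988, -0.156], [0.032, -0.156, -0.987], [-0.999, -0.011, -0.031]]
wrist_force: [0.8, 0.2, -2.9]
grip_width: 0.0194
t 8.32 p [0.5531 0.038  0.3028] q [-39.6  16.   40.3  98.5 -12.9  70.   -4.9] F [ 0.8  0.2 -2.9] T [-0.02  0.23 -0.04] w 0.0194
[[-0.006, 0.988, -0.156], [0.032, -0.156, -0.987], [-0.999, -0.011, -0.031]]
dist cm 12.040796818122628 rot [83.  -1.   1.8] n 9 t 8.3
off [0.59, 1.13, -0.41] ang [9.22, -0.11, 0.2]
off [0.59, 1.05, -0.58] ang [9.22, -0.11, 0.2]
off [0.59, 0.94, -0.75] ang [9.22, -0.11, 0.2]
off [0.59, 0.81, -0.89] ang [9.22, -0.11, 0.2]
off [0.6, 0.65, -1.01] ang [9.22, -0.11, 0.2]
off [0.59, 0.48, -1.1] ang [9.22, -0.11, 0.2]
off [0.59, 0.29, -1.16] ang [9.22, -0.11, 0.2]
off [0.59, 0.1, -1.2] ang [9.22, -0.11, 0.2]
off [0.59, -0.09, -1.2] ang [9.22, -0.11, 0.2]
```

```bash
python3 -m pendant '[{"offset":[0.4,1.1,-0.4],"angular":[9.2,0,0.2]},{"offset":[0.4,1,-0.6],"angular":[9.2,0,0.2]},{"offset":[0.4,0.9,-0.8],"angular":[9.2,0,0.2]},{"offset":[0.4,0.8,-0.9],"angular":[9.2,0,0.2]},{"offset":[0.4,0.7,-1],"angular":[9.2,0,0.2]},{"offset":[0.4,0.5,-1.1],"angular":[9.2,0,0.2]},{"offset":[0.4,0.3,-1.2],"angular":[9.2,0,0.2]},{"offset":[0.4,0.1,-1.2],"angular":[9.2,0,0.2]},{"offset":[0.4,-0.1,-1.2],"angular":[9.2,0,0.2]}]'; python3 - <<'E'
from h import *
st()
plan([.659,.05,.17],down(-92))
shot("top","t6",(180,100,440,280),3)
E
```

```text
time: 9.45
ee_pos: [0.6564, 0.0412, 0.2684]
ee_rot: [[0.017, -0.108, -0.994], [0.022, -0.994, 0.109], [-1.0, -0.024, -0.015]]
wrist_force: [0.7, 0.4, -3.1]
grip_width: 0.0193
t 9.45 p [0.6564 0.0412 0.2684] q [-43.   34.2  57.   88.1 -31.   73.3 -77.9] F [ 0.7  0.4 -3.1] T [0.17 0.02 0.06] w 0.0193
[[0.017, -0.108, -0.994], [0.022, -0.994, 0.109], [-1.0, -0.024, -0.015]]
dist cm 9.884999569141831 rot [-4.2 -0.9  1.3] n 2 t 9.4
off [4.93, -0.33, -0.01] ang [-2.11, -0.45, 0.67]
off [4.93, -0.39, -0.06] ang [-2.11, -0.45, 0.67]
```

View pics/t6.png

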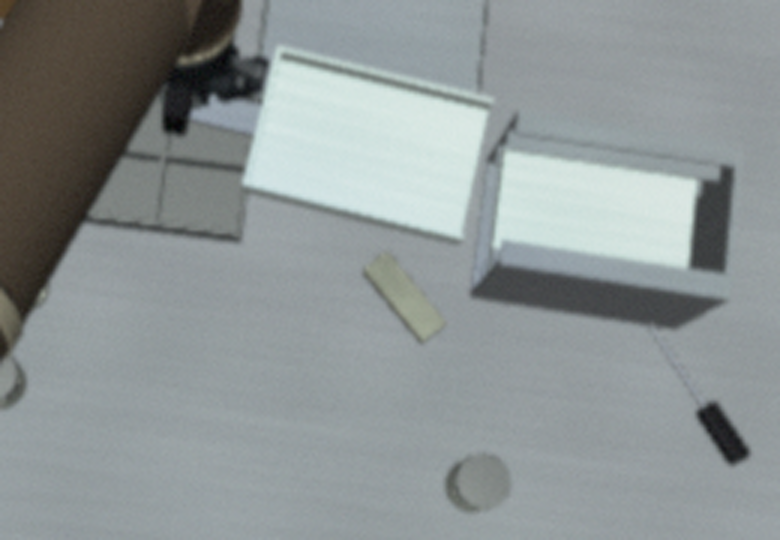

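```bash
python3 -m pendant '[{"offset":[3.5,-0.6,0],"angular":[-2.1,-0.5,0.7]},{"offset":[3.5,-0.6,0],"angular":[-2.1,-0.5,0.7]},{"offset":[2,0,0],"angular":[0,0,0]},{"offset":[1,0,0],"angular":[0,0,0]},{"offset":[0,0,0],"angular":[0,0,0]}]'; python3 - <<'E'
from h import *
st()
plan([.659,.05,.150],down(-92))
shot("top","t7",(270,110,430,230),5)
shot("side","s7",(260,160,380,300),4.2)
E
```

```text
time: 10.12
ee_pos: [0.6587, 0.0493, 0.1674]
ee_rot: [[0.002, -0.042, -0.999], [0.002, -0.999, 0.042], [-1.0, -0.002, -0.002]]
wrist_force: [-0.2, -0.7, -2.3]
grip_width: 0.0189
t 10.12 p [0.6587 0.0493 0.1674] q [-41.4  39.8  52.3  93.2 -34.4  64.2 -72.4] F [-0.2 -0.7 -2.3] T [ 0.24 -0.03  0.  ] w 0.0189
[[0.002, -0.042, -0.999], [0.002, -0.999, 0.042], [-1.0, -0.002, -0.002]]
dist cm 1.7434610481800408 rot [-0.4 -0.1  0.1] n 1 t 10.1
off [1.74, -0.07, -0.03] ang [-0.41, -0.11, 0.1]
```

View pics/t7.png

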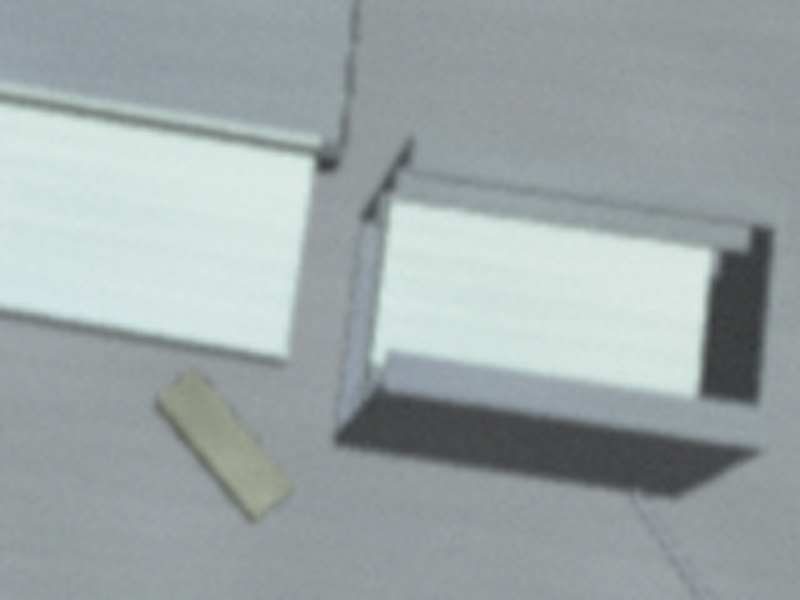

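View pics/s7.png

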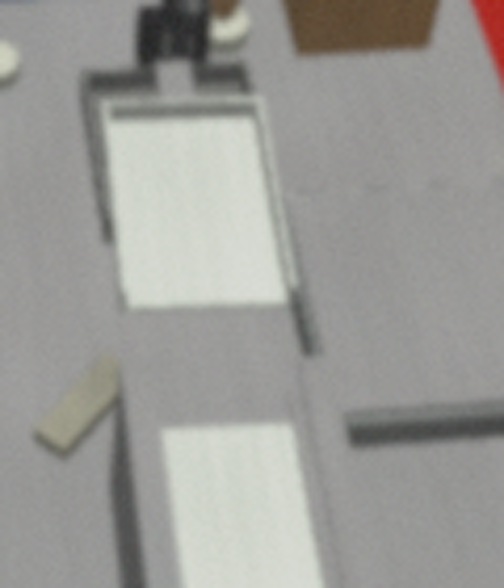

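```bash
python3 - <<'E'
from h import *
T=lambda a:(270+a[0]/5,110+a[1]/5)
S=lambda a:(260+a[0]/4.2,160+a[1]/4.2)
print(tri(T((290,357)),S((127,307))),tri(T((320,150)),S((290,303))))
print("pred lip",np.array([.6587,.0493])+.245*np.array([-.042,-.999]))
for z in(.14,.150,.162):print(z,pl("top",*T((290,357)),z),pl("top",*T((320,150)),z), pl("side",*S((127,307)),z),pl("side",*S((290,303)),z))
# rack in same view: mouth near top corner
print(pl("top",*T((388,390)),.15),pl("top",*T((765,452)),.15))
# rear wall of pan in side: outer edges
E
```

```text
(array([ 0.58924422, -0.1961878 ,  0.14571364]), np.float64(0.0022335805058900523)) (array([ 0.70336438, -0.20138385,  0.14444022]), np.float64(7.4554768121282384e-06))
pred lip [ 0.64841  -0.195455]
0.14 [ 0.58956461 -0.19703133  0.14      ] [ 0.70492685 -0.20198925  0.14      ] [ 0.59126241 -0.19159987  0.14      ] [ 0.70455136 -0.19809419  0.14      ]
0.15 [ 0.5869982  -0.19570805  0.15      ] [ 0.7014168  -0.20062542  0.15      ] [ 0.58969048 -0.19907501  0.15      ] [ 0.70186947 -0.20550569  0.15      ]
0.162 [ 0.5839185  -0.19412012  0.162     ] [ 0.69720475 -0.19898882  0.162     ] [ 0.58780416 -0.20804517  0.162     ] [ 0.6986512 -0.2143995  0.162    ]
[ 0.57608628 -0.24786258  0.15      ] [ 0.56869024 -0.4439416   0.15      ]
```

```bash
python3 -m pendant '[{"offset":[1.2,0,-0.3],"angular":[0,0,0]},{"offset":[1.2,0,0],"angular":[0,0,0]},{"offset":[0,0,0],"angular":[0,0,0]}]'; python3 - <<'E'
from h import *
st()
shot("top","t8",(290,120,390,210),8)
shot("side","s8",(270,190,360,280),7)
E
```

```text
time: 10.6
ee_pos: [0.6635, 0.0491, 0.1444]
ee_rot: [[0.006, -0.042, -0.999], [0.002, -0.999, 0.042], [-1.0, -0.003, -0.006]]
wrist_force: [0.4, 0.4, -2.7]
grip_width: 0.0191
t 10.6 p [0.6635 0.0491 0.1444] q [-40.5  41.4  51.1  93.8 -35.8  62.1 -71.5] F [ 0.4  0.4 -2.7] T [ 0.24 -0.04 -0.01] w 0.0191
[[0.006, -0.042, -0.999], [0.002, -0.999, 0.042], [-1.0, -0.003, -0.006]]
```

View pics/t8.png

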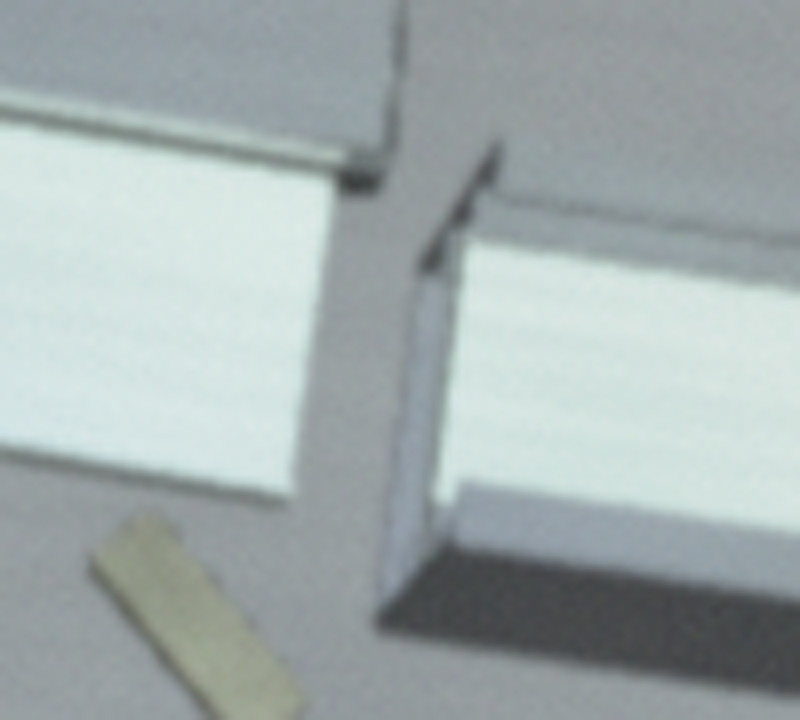

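View pics/s8.png

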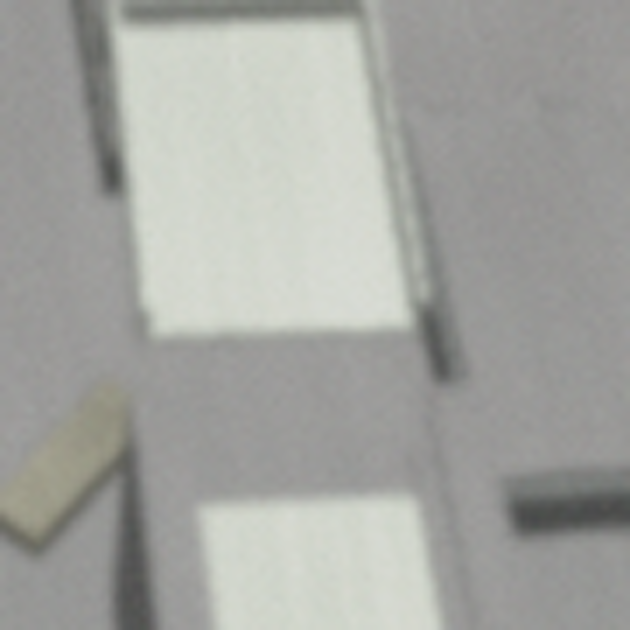

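```bash
python3 - <<'E'
from h import *
S=lambda a:(270+a[0]/7,190+a[1]/7)
T=lambda a:(290+a[0]/8,120+a[1]/8)
a,b=pl("side",*S((152,337)),.121),pl("side",*S((413,330)),.121);print(a,b,(a+b)/2)
print("wall R outer top",pl("side",*S((433,300)),.139)," L outer top",pl("side",*S((143,308)),.139))
print("T far floor inner",pl("top",*T((335,180)),.121),"near wall top",pl("top",*T((293,490)),.139),"far wall outer top",pl("top",*T((352,152)),.139))
# rack references at similar height
print("rack side near mouth top in T",pl("top",*T((447,545)),.15), "far inner?",pl("top",*T((485,195)),.15),pl("top",*T((500,145)),.15))
# predicted projections of rack ledge front corners etc
R=np.array([.6453,-.3477]);x=np.array([-.035,-.9994]);y=np.array([.9994,-.035])
for n,o,z in[("mouth near out top",(-.1,-.071),.15),("mouth far out top",(-.1,.071),.15),("far in lip",(-.1,.049),.15),("near in lip",(-.1,-.049),.15),("far in ledge",(-.1,.047),.11),("mouth far out bot",(-.1,.071),0)]:
    p=np.r_[R+o[0]*x+o[1]*y,z];u=proj("top",p);w=proj("side",p);print(n,p.round(3),"topzoom",((u[0]-290)*8,(u[1]-120)*8),"sidezoom",((w[0]-270)*7,(w[1]-190)*7))
E
```

```text
[ 0.59604708 -0.19617389  0.121     ] [ 0.70591162 -0.20219846  0.121     ] [ 0.65097935 -0.19918618  0.121     ]
wall R outer top [ 0.71247663 -0.20064828  0.139     ]  L outer top [ 0.59152393 -0.19416685  0.139     ]
T far floor inner [ 0.7037707  -0.19952771  0.121     ] near wall top [ 0.58975484 -0.19354245  0.139     ] far wall outer top [ 0.7080708  -0.20186287  0.139     ]
rack side near mouth top in T [ 0.57517321 -0.24345034  0.15      ] far inner? [ 0.69507534 -0.24542414  0.15      ] [ 0.71301511 -0.24886444  0.15      ]
mouth near out top [ 0.578 -0.245  0.15 ] topzoom (np.float64(453.3298138080654), np.float64(537.749731084396)) sidezoom (np.float64(128.05468913485907), np.float64(395.35108306111124))
mouth far out top [ 0.72 -0.25  0.15] topzoom (np.float64(505.8777722637228), np.float64(126.31611244011333)) sidezoom (np.float64(478.6827392550442), np.float64(380.0647929961731))
far in lip [ 0.698 -0.249  0.15 ] topzoom (np.float64(497.8973537724655), np.float64(188.80022323433968)) sidezoom (np.float64(424.56002245742036), np.float64(382.42437474608556))
near in lip [ 0.6   -0.246  0.15 ] topzoom (np.float64(461.63449806215067), np.float64(472.7267236303628)) sidezoom (np.float64(182.57788643148336), np.float64(392.9740416097543))
far in ledge [ 0.696 -0.249  0.11 ] topzoom (np.float64(473.0493657871489), np.float64(230.45574941275913)) sidezoom (np.float64(407.85163934330217), np.float64(439.4964679508859))
mouth far out bot [ 0.72 -0.25  0.  ] topzoom (np.float64(421.69794123215706), np.float64(257.49470614668235)) sidezoom (np.float64(432.31814429533426), np.float64(580.421658933765))
```

```bash
python3 -m pendant '[{"offset":[0,1.5,0.15],"angular":[0,0,0]},{"offset":[0,2,0],"angular":[0,0,0]},{"offset":[0,2,0],"angular":[0,0,0]},{"offset":[0,1.5,0],"angular":[0,0,0]},{"offset":[0,0,0],"angular":[0,0,0]}]'; python3 - <<'E'
from h import *
st()
shot("top","t9",(290,120,390,210),8)
shot("side","s9",(270,190,360,300),5.4)
E
```

```text
time: 11.32
ee_pos: [0.6592, -0.029, 0.1465]
ee_rot: [[0.009, -0.045, -0.999], [0.001, -0.999, 0.045], [-1.0, -0.001, -0.009]]
wrist_force: [0.1, 0.2, -2.0]
grip_width: 0.0191
t 11.32 p [ 0.6592 -0.029   0.1465] q [-34.1  40.6  51.1  94.7 -35.4  61.5 -65.1] F [ 0.1  0.2 -2. ] T [ 0.2  -0.    0.01] w 0.0191
[[0.009, -0.045, -0.999], [0.001, -0.999, 0.045], [-1.0, -0.001, -0.009]]
```

View pics/t9.png

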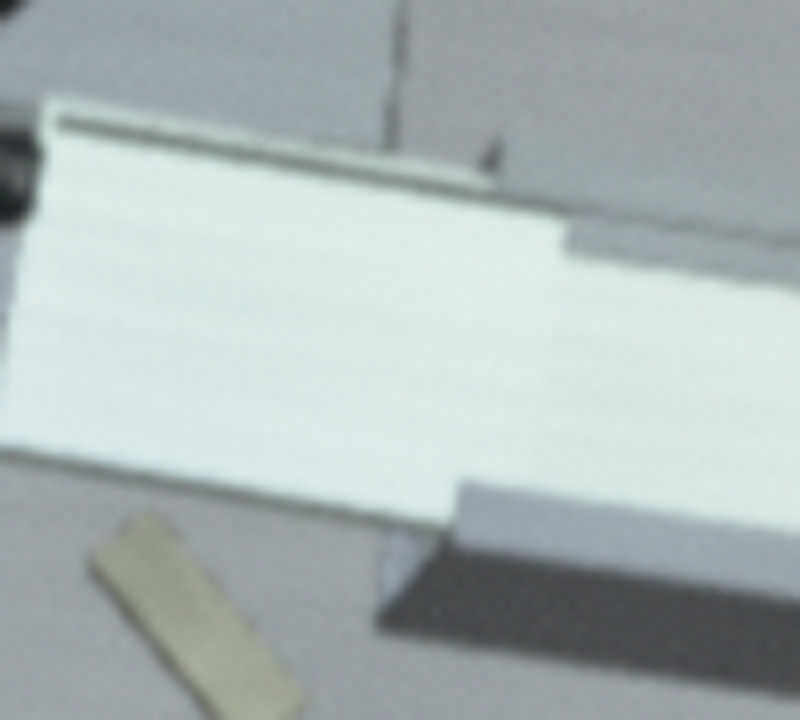

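View pics/s9.png

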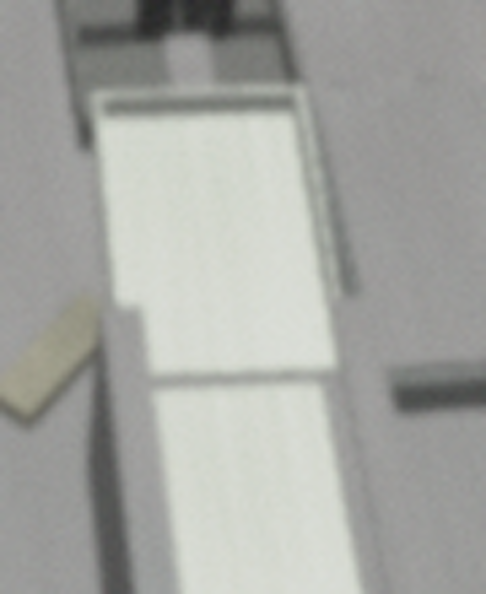

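```bash
python3 -m pendant '[{"offset":[0,1.5,-0.05],"angular":[-0.4,0,0]},{"offset":[0.1,2,0],"angular":[0,0,0]},{"offset":[0.1,2,0],"angular":[0,0,0]},{"offset":[0,1,0],"angular":[0,0,0]},{"offset":[0,0,0],"angular":[0,0,0]}]'; python3 - <<'E'
from h import *
st()
E
python3 -m pendant '[{"offset":[0,1.5,0],"angular":[0,0,0]},{"offset":[0,2,0],"angular":[0,0,0]},{"offset":[0,1.5,0],"angular":[0,0,0]},{"offset":[0,0,0],"angular":[0,0,0]}]'; python3 - <<'E'
from h import *
st()
E
```

```text
time: 12.05
ee_pos: [0.6574, -0.0956, 0.1436]
ee_rot: [[0.008, -0.034, -0.999], [0.002, -0.999, 0.034], [-1.0, -0.002, -0.008]]
wrist_force: [-0.3, 0.5, -2.8]
grip_width: 0.0192
t 12.05 p [ 0.6574 -0.0956  0.1436] q [-27.7  41.   50.4  94.1 -35.3  61.5 -58.9] F [-0.3  0.5 -2.8] T [ 0.25 -0.01  0.05] w 0.0192
[[0.008, -0.034, -0.999], [0.002, -0.999, 0.034], [-1.0, -0.002, -0.008]]
time: 12.55
ee_pos: [0.6556, -0.1491, 0.1435]
ee_rot: [[0.008, -0.034, -0.999], [0.001, -0.999, 0.034], [-1.0, -0.002, -0.008]]
wrist_force: [-0.1, 0.6, -2.3]
grip_width: 0.0192
t 12.55 p [ 0.6556 -0.1491  0.1435] q [-22.4  41.6  49.9  92.8 -35.4  62.1 -54.6] F [-0.1  0.6 -2.3] T [ 0.22  0.05 -0.  ] w 0.0192
[[0.008, -0.034, -0.999], [0.001, -0.999, 0.034], [-1.0, -0.002, -0.008]]
```

```bash
python3 -m pendant '[{"offset":[0,1.5,0],"angular":[0,0,0]},{"offset":[0,1.5,0],"angular":[0,0,0]},{"offset":[0,0.5,0],"angular":[0,0,0]},{"offset":[0,0,0],"angular":[0,0,0]}]';python3 -m pendant '[{"offset":[0,0.3,0],"angular":[0,0,0]},{"offset":[0,0.3,0],"angular":[0,0,0]}]'; python3 - <<'E'
from h import *
st()
E
```

```text
time: 13.05
ee_pos: [0.6545, -0.186, 0.1432]
ee_rot: [[0.008, -0.033, -0.999], [0.002, -0.999, 0.033], [-1.0, -0.002, -0.008]]
wrist_force: [0.5, 0.0, -1.9]
grip_width: 0.0196
time: 13.3
ee_pos: [0.6546, -0.1911, 0.143]
ee_rot: [[0.008, -0.032, -0.999], [0.003, -0.999, 0.032], [-1.0, -0.003, -0.008]]
wrist_force: [-0.4, -0.1, -2.6]
grip_width: 0.0194
t 13.3 p [ 0.6546 -0.1911  0.143 ] q [-18.1  42.4  49.4  91.2 -35.5  62.8 -51.3] F [-0.4 -0.1 -2.6] T [ 0.27 -0.03  0.03] w 0.0194
[[0.008, -0.032, -0.999], [0.003, -0.999, 0.032], [-1.0, -0.003, -0.008]]
```

Lower a few mm onto the ledges first, then nudge home.

```bash
python3 -m pendant '[{"offset":[0.3,0,0],"angular":[0,0.4,0]},{"offset":[0.2,0,0],"angular":[0,0,0]}]';python3 -m pendant '[{"offset":[0,0.3,0],"angular":[0,0,0]},{"offset":[0,0.2,0],"angular":[0,0,0]}]'; python3 - <<'E'
from h import *
st()
E
```

```text
time: 13.55
ee_pos: [0.6548, -0.1908, 0.1379]
ee_rot: [[0.016, -0.031, -0.999], [0.002, -1.0, 0.031], [-1.0, -0.003, -0.016]]
wrist_force: [0.0, 0.5, -0.8]
grip_width: 0.0193
time: 13.8
ee_pos: [0.6549, -0.1949, 0.1378]
ee_rot: [[0.016, -0.03, -0.999], [0.004, -1.0, 0.03], [-1.0, -0.004, -0.016]]
wrist_force: [-1.7, 4.2, -0.2]
grip_width: 0.0192
t 13.8 p [ 0.6549 -0.1949  0.1378] q [-17.6  42.5  49.1  91.6 -36.   61.9 -50.5] F [-1.7  4.2 -0.2] T [ 0.64  0.29 -0.07] w 0.0192
[[0.016, -0.03, -0.999], [0.004, -1.0, 0.03], [-1.0, -0.004, -0.016]]
```

```bash
python3 -m pendant '[{"offset":[0.1,0.1,0],"angular":[0,-0.9,0]},{"offset":[0,0.1,0],"angular":[0,0,0]}]'; python3 - <<'E'
from h import *
st()
shot("top","t10",(290,120,430,220),5.5)
shot("side","s10",(260,190,370,340),4)
E
```

```text
time: 14.05
ee_pos: [0.6554, -0.1949, 0.1372]
ee_rot: [[-0.001, -0.028, -1.0], [0.007, -1.0, 0.028], [-1.0, -0.007, 0.001]]
wrist_force: [-1.1, 5.5, 2.9]
grip_width: 0.0192
t 14.05 p [ 0.6554 -0.1949  0.1372] q [-17.3  43.1  49.   90.6 -35.7  63.1 -50.8] F [-1.1  5.5  2.9] T [ 0.48  0.3  -0.27] w 0.0192
[[-0.001, -0.028, -1.0], [0.007, -1.0, 0.028], [-1.0, -0.007, 0.001]]
```

View pics/t10.png

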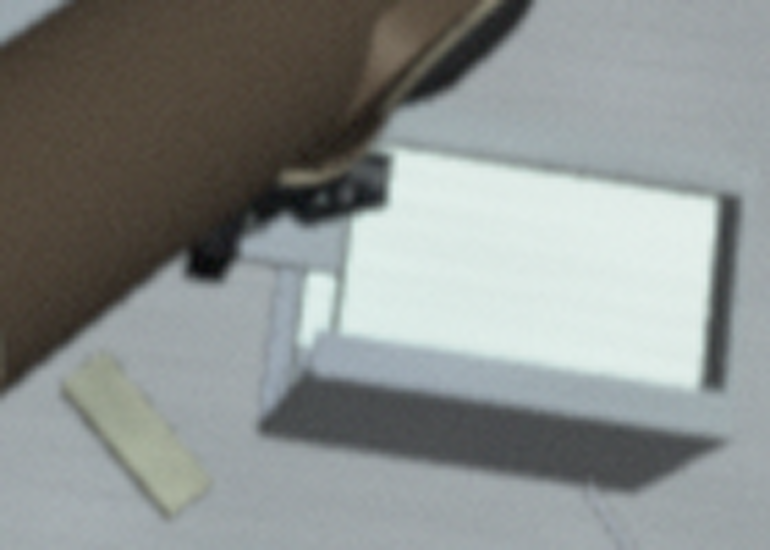

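View pics/s10.png

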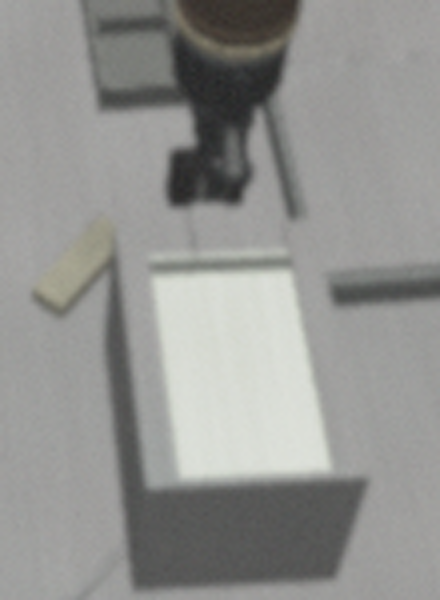

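```bash
python3 -m pendant '[{"offset":[0,0,0],"angular":[0,0,0]},{"offset":[0,0,0],"angular":[0,0,0]},{"offset":[0,0,0],"angular":[0,0,0]}]' 5;python3 -m pendant '[{"offset":[-2,0,0],"angular":[0,0,0]},{"offset":[-3,0,0],"angular":[0,0,0]},{"offset":[-4,0,0],"angular":[0,0,0]},{"offset":[-5,-4,0],"angular":[0,0,0]},{"offset":[0,-6,0],"angular":[0,0,0]},{"offset":[0,-6,0],"angular":[0,0,0]}]'; python3 - <<'E'
from h import *
st()
shot("top","t11",(100,100,440,310),2.3)
shot("side","s11",(260,190,370,340),4)
E
```

```text
time: 14.52
ee_pos: [0.6558, -0.1967, 0.1379]
ee_rot: [[0.0, -0.029, -1.0], [0.004, -1.0, 0.029], [-1.0, -0.004, -0.0]]
wrist_force: [-1.1, -0.3, 0.3]
grip_width: 0.0499
time: 15.28
ee_pos: [0.6605, -0.0454, 0.2893]
ee_rot: [[0.007, -0.044, -0.999], [-0.001, -0.999, 0.044], [-1.0, 0.0, -0.007]]
wrist_force: [1.2, 1.9, -0.1]
grip_width: 0.0503
t 15.28 p [ 0.6605 -0.0454  0.2893] q [-35.   33.8  56.1  85.1 -28.5  75.9 -69. ] F [ 1.2  1.9 -0.1] T [ 0.01 -0.06  0.01] w 0.0503
[[0.007, -0.044, -0.999], [-0.001, -0.999, 0.044], [-1.0, 0.0, -0.007]]
```

View pics/t11.png

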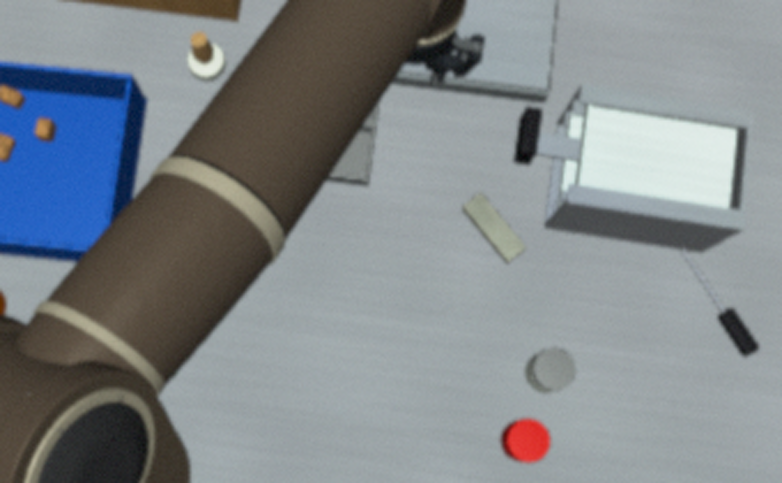

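View pics/s11.png

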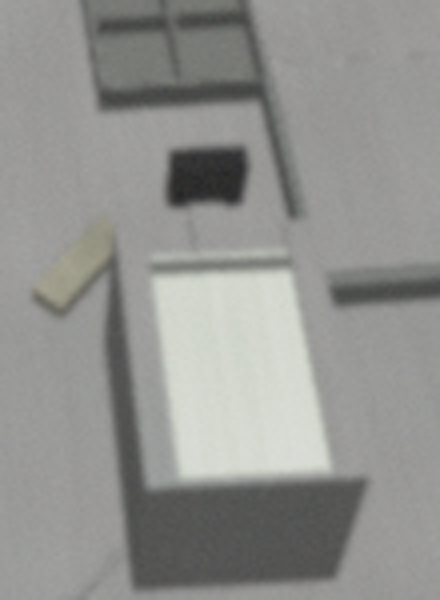

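```bash
python3 - <<'E'
from h import *
t=cv2.imread("pics/t11_raw.png");cv2.imwrite("pics/z11.png",cv2.resize(t[130:220,320:430],None,fx=7,fy=7,interpolation=cv2.INTER_CUBIC))
m=np.zeros(t.shape[:2],np.uint8);m[140:180,318:340]=(t[140:180,318:340].max(axis=2)<60)
c=max(cv2.findContours(m,0,1)[0],key=cv2.contourArea);print(np.round(cv2.boxPoints(cv2.minAreaRect(c)),1).tolist(),cv2.contourArea(c))
for p in cv2.boxPoints(cv2.minAreaRect(c)):print(pl("top",*p,.16).round(4))
E
```

```text
[[323.79998779296875, 169.5], [327.0, 147.0], [334.3999938964844, 148.10000610351562], [331.20001220703125, 170.60000610351562]] 138.0
[ 0.6145 -0.1805  0.16  ]
[ 0.6764 -0.1829  0.16  ]
[ 0.676  -0.2024  0.16  ]
[ 0.6142 -0.1998  0.16  ]
```

View pics/z11.png

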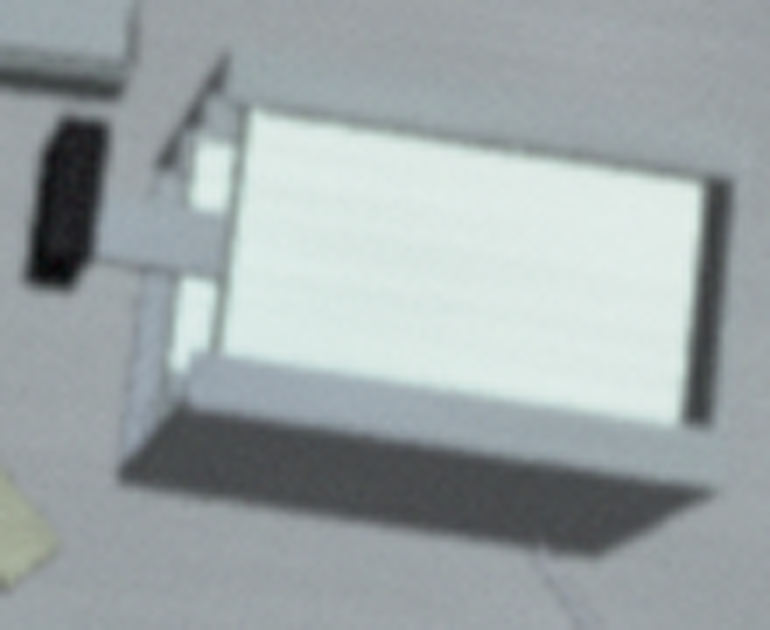

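```bash
python3 - <<'E'
from h import *
Z=lambda p:(320+p[0]/7,130+p[1]/7)
print(pl("top",*Z((705,183)),.114),pl("top",*Z((684,420)),.114));print(pl("top",*Z((730,183)),.15),pl("top",*Z((710,425)),.15))
# what zero gap would look like: inner wall line at z .114 vs .15, at x .65
for x in(.61,.68):
  a=pl("top",*Z((720,300)),.15)
  y=-.0
for p in ((730,183),(710,425)):
  w=pl("top",*Z(p),.15);w[2]=.114;u=proj("top",w);print(((u[0]-320)*7,(u[1]-130)*7))
E
```

```text
[ 0.69905058 -0.44321864  0.114     ] [ 0.6038896  -0.44050482  0.114     ]
[ 0.68807372 -0.44079853  0.15      ] [ 0.59378464 -0.43849299  0.15      ]
(np.float64(697.1652609747657), np.float64(209.28389850196461))
(np.float64(677.2091116121112), np.float64(445.0253178665655))
```

```bash
python3 - <<'E'
from h import *
for n,a,b in [("jarR",(340.9,260.6),(226.7,275)),("red",(328.6,291.1),(197.3,270))]:
    print(n,tri(a,b),pl("top",*a,.064),pl("side",*b,.064))
T=lambda p:(40+p[0]/3.3,100+p[1]/3.3)
print("jarL1 (0)",pl("top",*T((323,453)),.064),"jarL2",pl("top",*T((452,413)),.064),"green",pl("top",*T((420,514)),.064))
S=lambda p:(160+p[0]/4,20+p[1]/4)
print("s5 side",pl("side",*S((237,512)),.064),pl("side",*S((290,582)),.064))
plan([.373,-.262,.2],down(-92))
E
```

```text
jarR (array([ 0.3976628 , -0.26396948,  0.05523585]), np.float64(0.002669351502824007)) [ 0.39552993 -0.26261896  0.064     ] [ 0.39922967 -0.26919343  0.064     ]
red (array([ 0.31244056, -0.23880419,  0.0546444 ]), np.float64(0.00187944497345537)) [ 0.31125815 -0.23750096  0.064     ] [ 0.31436095 -0.24470499  0.064     ]
jarL1 (0) [0.38686232 0.28970945 0.064     ] jarL2 [0.43330808 0.18999289 0.064     ] green [0.34796844 0.20238555 0.064     ]
s5 side [0.39326941 0.2824872  0.064     ] [0.43798707 0.18444303 0.064     ]
dist cm 37.66470337147695 rot [ 0.2 -0.3  0.2] n 7 t 15.4
off [1.23, 3.35, 4.03] ang [0.03, -0.05, 0.03]
off [1.23, 3.35, 4.03] ang [0.03, -0.05, 0.03]
off [1.24, 3.35, 4.03] ang [0.03, -0.05, 0.03]
off [1.24, 3.35, 4.02] ang [0.03, -0.05, 0.03]
off [1.25, 3.35, 4.02] ang [0.03, -0.05, 0.03]
off [1.25, 3.35, 4.02] ang [0.03, -0.05, 0.03]
off [1.26, 3.35, 4.02] ang [0.03, -0.05, 0.03]
```

```bash
python3 -m pendant '[{"offset":[1.1,3.3,3.6],"angular":[0,0,0]},{"offset":[1.1,3.3,3.6],"angular":[0,0,0]},{"offset":[1.1,3.3,3.6],"angular":[0,0,0]},{"offset":[1.1,3.3,3.6],"angular":[0,0,0]},{"offset":[1.1,3.3,3.6],"angular":[0,0,0]},{"offset":[1.1,3.3,3.6],"angular":[0,0,0]},{"offset":[1,3,3],"angular":[0,0,0]},{"offset":[0,0,0],"angular":[0,0,0]}]' 8.5; python3 - <<'E'
from h import *
st()
plan([.397,-.265,.12],down(-92))
shot("top","t12",(40,100,440,310),2)
shot("side","s12",(170,100,330,310),3)
E
```

```text
time: 16.38
ee_pos: [0.4044, -0.2668, 0.2165]
ee_rot: [[0.02, -0.031, -0.999], [0.003, -1.0, 0.031], [-1.0, -0.003, -0.02]]
wrist_force: [0.4, 1.0, 0.6]
grip_width: 0.0847
t 16.38 p [ 0.4044 -0.2668  0.2165] q [-22.8  17.4  62.8 115.6 -19.5  57.  -42.2] F [0.4 1.  0.6] T [-0.03  0.01 -0.02] w 0.0847
[[0.02, -0.031, -0.999], [0.003, -1.0, 0.031], [-1.0, -0.003, -0.02]]
dist cm 9.678398521780295 rot [ 0.2 -1.1  0.2] n 2 t 16.4
off [4.82, -0.06, 0.47] ang [0.12, -0.57, 0.1]
off [4.82, -0.07, 0.42] ang [0.12, -0.57, 0.1]
```

View pics/t12.png

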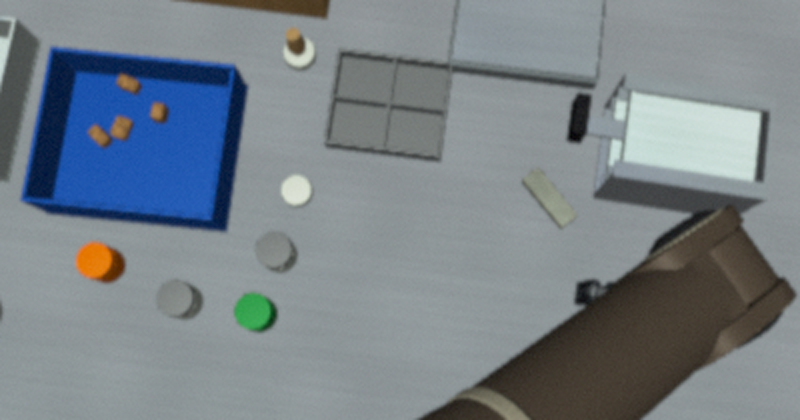

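View pics/s12.png

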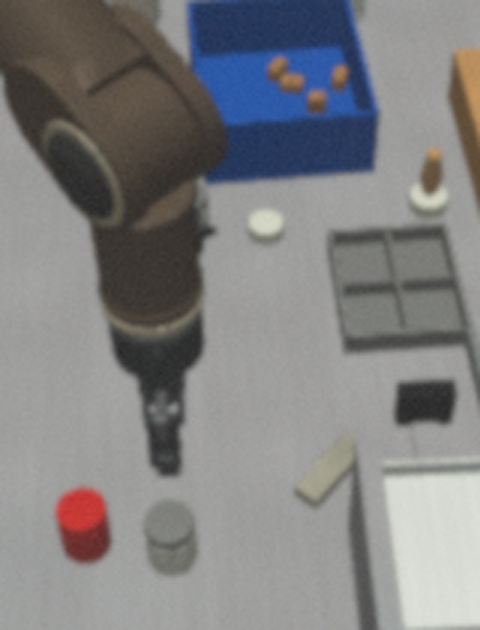

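```bash
python3 -m pendant '[{"offset":[4.8,-0.1,0.5],"angular":[0.1,-0.6,0.1]},{"offset":[4.8,-0.1,0.4],"angular":[0.1,-0.5,0.1]},{"offset":[2,0,0],"angular":[0,0,0]},{"offset":[0,0,0],"angular":[0,0,0]}]' 8.5; python3 - <<'E'
from h import *
st()
plan([.397,-.265,.043],down(-92))
shot("side","s13",(190,220,270,310),6)
shot("top","t13",(290,220,400,310),6)
E
```

```text
time: 16.98
ee_pos: [0.4074, -0.2599, 0.0997]
ee_rot: [[0.007, -0.02, -1.0], [-0.001, -1.0, 0.02], [-1.0, 0.001, -0.007]]
wrist_force: [-0.5, 0.1, -0.0]
grip_width: 0.0849
t 16.98 p [ 0.4074 -0.2599  0.0997] q [-12.8  28.2  51.6 121.7 -32.2  44.3 -31.8] F [-0.5  0.1 -0. ] T [0.02 0.01 0.01] w 0.0849
[[0.007, -0.02, -1.0], [-0.001, -1.0, 0.02], [-1.0, 0.001, -0.007]]
dist cm 5.785328732622259 rot [ 0.9 -0.4 -0. ] n 1 t 17.0
off [5.66, 0.53, 1.07] ang [0.87, -0.4, -0.05]
```

View pics/s13.png

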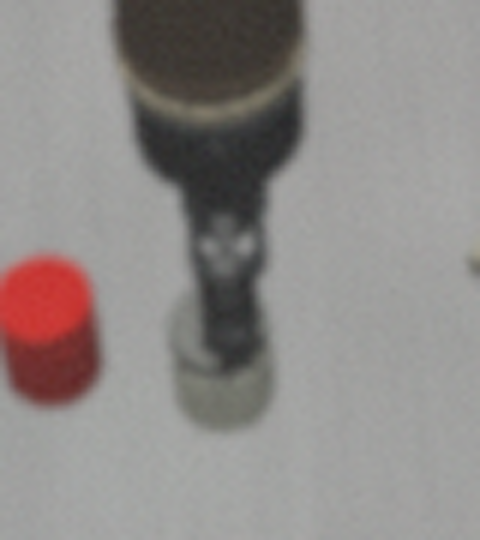

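```bash
python3 -m pendant '[{"offset":[0.5,0.5,1],"angular":[0.9,-0.4,0]},{"offset":[2.5,0,0],"angular":[0,0,0]},{"offset":[2,0,0],"angular":[0,0,0]},{"offset":[0.6,0,0],"angular":[0,0,0]}]' 8.5; python3 - <<'E'
from h import *
st()
plan([.397,-.265,.043],down(-92))
shot("side","s14",(190,220,270,310),6)
E
```

```text
time: 17.58
ee_pos: [0.4, -0.2672, 0.0473]
ee_rot: [[0.009, -0.037, -0.999], [-0.004, -0.999, 0.037], [-1.0, 0.004, -0.009]]
wrist_force: [-0.1, -0.7, 0.1]
grip_width: 0.0849
t 17.57 p [ 0.4    -0.2672  0.0473] q [ -6.8  32.6  45.6 123.7 -38.8  38.1 -26.2] F [-0.1 -0.7  0.1] T [-0.04  0.02  0.03] w 0.0849
[[0.009, -0.037, -0.999], [-0.004, -0.999, 0.037], [-1.0, 0.004, -0.009]]
dist cm 0.5734027350110257 rot [-0.1 -0.5 -0.2] n 1 t 17.6
off [0.43, -0.21, 0.31] ang [-0.1, -0.54, -0.22]
```

View pics/s14.png

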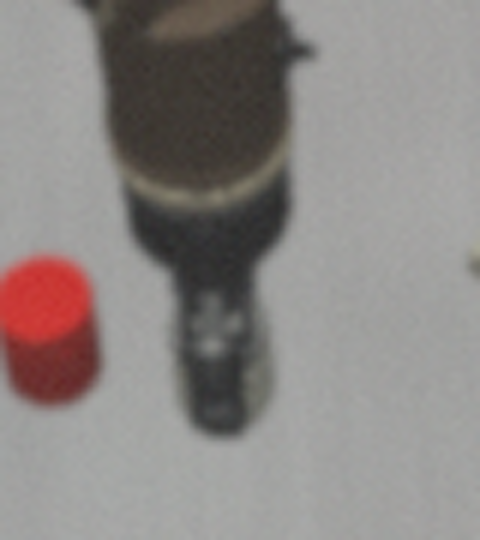

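```bash
python3 -m pendant '[{"offset":[0.3,0,0],"angular":[0,-0.4,0]},{"offset":[0,0,0],"angular":[0,0,0]},{"offset":[0,0,0],"angular":[0,0,0]},{"offset":[0,0,0],"angular":[0,0,0]},{"offset":[0,0,0],"angular":[0,0,0]}]' 4; python3 - <<'E'
from h import *
st()
E
python3 -m pendant '[{"offset":[-2,0,0],"angular":[0,0,0]},{"offset":[-4,0,0],"angular":[0,0,0]},{"offset":[-5,0,0],"angular":[0,0,0]}]';python3 - <<'E'
from h import *
st();plan([.636,.019,.2],down(-91))
shot("side","s15",(170,200,290,310),5)
E
```

```text
time: 18.25
ee_pos: [0.4011, -0.2677, 0.0462]
ee_rot: [[0.005, -0.037, -0.999], [-0.005, -0.999, 0.037], [-1.0, 0.004, -0.005]]
wrist_force: [0.1, 0.6, -2.0]
grip_width: 0.0488
t 18.25 p [ 0.4011 -0.2677  0.0462] q [ -6.9  33.   45.6 123.5 -38.7  38.3 -26.4] F [ 0.1  0.6 -2. ] T [ 0.01 -0.01 -0.04] w 0.0488
[[0.005, -0.037, -0.999], [-0.005, -0.999, 0.037], [-1.0, 0.004, -0.005]]
time: 18.62
ee_pos: [0.3985, -0.2663, 0.1561]
ee_rot: [[-0.003, -0.037, -0.999], [-0.003, -0.999, 0.037], [-1.0, 0.003, 0.003]]
wrist_force: [0.6, 0.8, -0.1]
grip_width: 0.0488
t 18.62 p [ 0.3985 -0.2663  0.1561] q [-18.   23.3  58.5 119.3 -25.4  50.9 -37.2] F [ 0.6  0.8 -0.1] T [ 0.03 -0.09  0.06] w 0.0488
[[-0.003, -0.037, -0.999], [-0.003, -0.999, 0.037], [-1.0, 0.003, 0.003]]
dist cm 37.3803156792034 rot [-1.1  0.1 -0.2] n 7 t 18.6
off [-0.65, -4.2, -3.24] ang [-0.16, 0.02, -0.02]
off [-0.65, -4.19, -3.25] ang [-0.16, 0.02, -0.02]
off [-0.64, -4.18, -3.26] ang [-0.16, 0.02, -0.02]
off [-0.64, -4.17, -3.27] ang [-0.16, 0.02, -0.02]
off [-0.64, -4.16, -3.29] ang [-0.16, 0.02, -0.02]
off [-0.63, -4.15, -3.3] ang [-0.16, 0.02, -0.02]
off [-0.63, -4.14, -3.31] ang [-0.16, 0.02, -0.02]
```

View pics/s15.png

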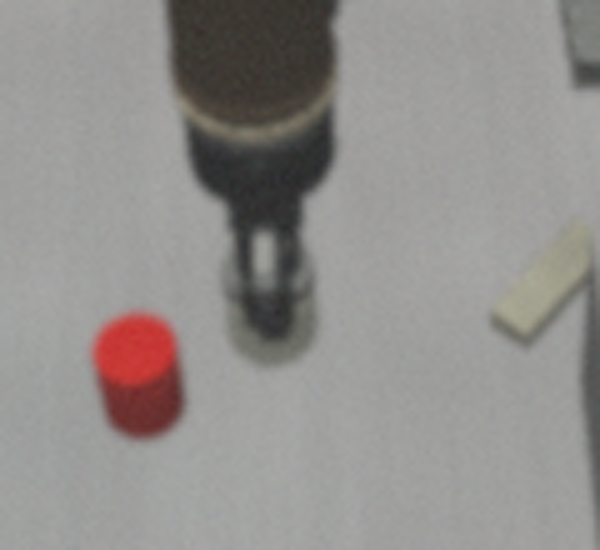

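```bash
python3 -m pendant '[{"offset":[-0.7,-3.5,-2.5],"angular":[0,0,0]},{"offset":[-0.6,-4.5,-3.3],"angular":[-0.5,0,0]},{"offset":[-0.6,-4.5,-3.3],"angular":[-0.5,0,0]},{"offset":[-0.4,-4.5,-3.3],"angular":[0,0,0]},{"offset":[-0.2,-4.5,-3.3],"angular":[0,0,0]},{"offset":[0,-4,-3.3],"angular":[0,0,0]},{"offset":[0,-3,-2.5],"angular":[0,0,0]},{"offset":[0,0,0],"angular":[0,0,0]}]';python3 - <<'E'
from h import *
st();plan([.636,.019,.12],down(-91))
E
```

```text
time: 19.68
ee_pos: [0.6312, 0.0194, 0.189]
ee_rot: [[0.01, -0.023, -1.0], [-0.005, -1.0, 0.022], [-1.0, 0.005, -0.01]]
wrist_force: [-0.1, -0.2, -2.1]
grip_width: 0.0488
t 19.68 p [0.6312 0.0194 0.189 ] q [-42.2  35.8  54.4  96.9 -31.9  63.5 -69.7] F [-0.1 -0.2 -2.1] T [-0.    0.01 -0.03] w 0.0488
[[0.01, -0.023, -1.0], [-0.005, -1.0, 0.022], [-1.0, 0.005, -0.01]]
dist cm 6.918593938244705 rot [-0.3 -0.6 -0.3] n 2 t 19.7
off [3.45, -0.0, -0.21] ang [-0.15, -0.29, -0.13]
off [3.45, 0.01, -0.22] ang [-0.15, -0.29, -0.13]
```

```bash
python3 -m pendant '[{"offset":[4,0,-0.2],"angular":[0,-0.5,-0.2]},{"offset":[4,0,-0.2],"angular":[0,0,0]},{"offset":[1,0,0],"angular":[0,0,0]},{"offset":[0,0,0],"angular":[0,0,0]}]';python3 - <<'E'
from h import *
st();plan([.636,.019,.051],down(-91))
shot("side","s16",(250,150,360,240),6)
shot("top","t16",(180,100,290,200),6)
E
```

```text
time: 20.18
ee_pos: [0.6352, 0.0167, 0.0979]
ee_rot: [[0.002, -0.024, -1.0], [-0.003, -1.0, 0.024], [-1.0, 0.003, -0.002]]
wrist_force: [0.3, 0.6, -0.6]
grip_width: 0.0483
t 20.18 p [0.6352 0.0167 0.0979] q [-38.2  41.9  49.2 100.1 -37.5  55.8 -65.6] F [ 0.3  0.6 -0.6] T [-0.02 -0.04  0.08] w 0.0483
[[0.002, -0.024, -1.0], [-0.003, -1.0, 0.024], [-1.0, 0.003, -0.002]]
dist cm 4.69973209302013 rot [-0.4 -0.1 -0.1] n 1 t 20.2
off [4.69, -0.25, -0.07] ang [-0.38, -0.12, -0.14]
```

View pics/s16.png

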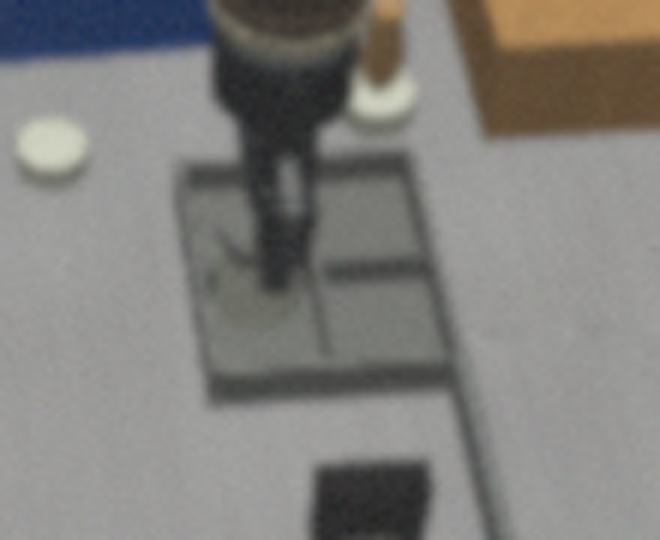

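View pics/t16.png

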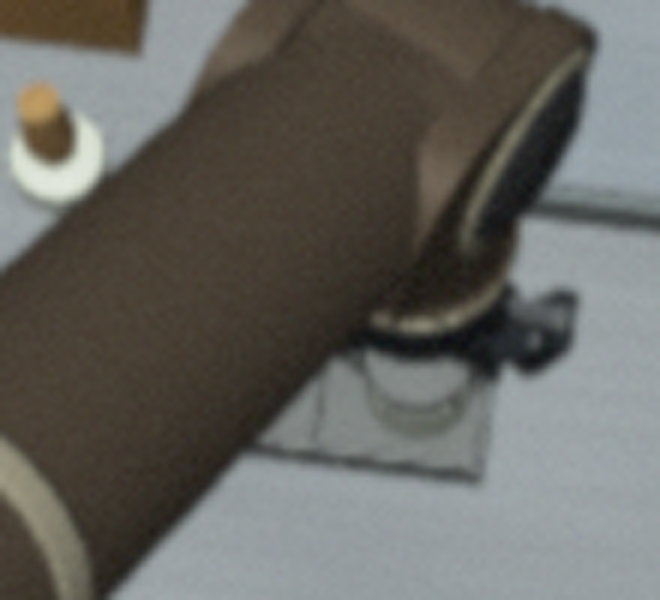

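```bash
python3 - <<'E'
from h import *
T=lambda p:(180+p[0]/6,100+p[1]/6)
print("jar bottom R/L/low",pl("top",*T((470,385)),.05),pl("top",*T((365,385)),.05),pl("top",*T((418,435)),.052))
print("crate right outer",pl("top",*T((487,430)),.03),"div",pl("top",*T((316,430)),.03),"corner",pl("top",*T((480,480)),.03))
S=lambda p:(250+p[0]/6,150+p[1]/6)
print("side jar L,R,low",pl("side",*S((207,280)),.052),pl("side",*S((255,330)),.052))
print("crate side corners",pl("side",*S((210,383)),.03),pl("side",*S((458,370)),.03),pl("side",*S((180,163)),.03),pl("side",*S((408,155)),.03),"div",pl("side",*S((325,350)),.03))
E
```

```text
jar bottom R/L/low [ 0.63699391 -0.00800525  0.05      ] [0.63053547 0.04121283 0.05      ] [0.60910716 0.01311302 0.052     ]
crate right outer [ 0.62144085 -0.01848081  0.03      ] div [0.61080524 0.06261515 0.03      ] corner [ 0.59660744 -0.01826072  0.03      ]
side jar L,R,low [0.60672766 0.02948862 0.052     ] [ 0.62859824 -0.01000533  0.052     ]
crate side corners [ 0.60205135 -0.02782024  0.03      ] [ 0.74177831 -0.03061299  0.03      ] [0.6060778  0.14436178 0.03      ] [0.74399542 0.13905915 0.03      ] div [ 0.66979771 -0.00950926  0.03      ]
```

```bash
python3 -m pendant '[{"offset":[1.5,-0.4,-0.3],"angular":[-0.3,0,0]},{"offset":[1.5,0,0],"angular":[0,0,0]},{"offset":[1,0,0],"angular":[0,0,0]},{"offset":[0.4,0,0],"angular":[0,0,0]}]';python3 - <<'E'
from h import *
st();plan([.638,.021,.051],down(-91))
E
```

```text
time: 20.78
ee_pos: [0.6407, 0.0214, 0.0543]
ee_rot: [[0.007, -0.017, -1.0], [-0.001, -1.0, 0.017], [-1.0, 0.001, -0.007]]
wrist_force: [0.0, 0.8, -1.2]
grip_width: 0.0488
t 20.77 p [0.6407 0.0214 0.0543] q [-36.7  45.   46.3 100.8 -40.5  51.9 -63.6] F [ 0.   0.8 -1.2] T [-0.06  0.03 -0.04] w 0.0488
[[0.007, -0.017, -1.0], [-0.001, -1.0, 0.017], [-1.0, 0.001, -0.007]]
dist cm 0.4290114643797951 rot [-0.  -0.4 -0.1] n 1 t 20.8
off [0.33, 0.05, 0.27] ang [-0.0, -0.42, -0.05]
```

Just above the floor; lower to contact and release with limited opening.

```bash
python3 -m pendant '[{"offset":[0.3,0,0.2],"angular":[0,-0.4,0]},{"offset":[0.15,0,0],"angular":[0,0,0]}]';python3 -c "
from h import *
st()";python3 -m pendant '[{"offset":[0,0,0],"angular":[0,0,0]},{"offset":[0,0,0],"angular":[0,0,0]}]' 6.4; python3 -m pendant '[{"offset":[-2,0,0],"angular":[0,0,0]},{"offset":[-4,0,0],"angular":[0,0,0]},{"offset":[-5,0,0],"angular":[0,0,0]},{"offset":[-3,0,0],"angular":[0,0,0]}]';python3 - <<'E'
from h import *
st();plan([.39,.27,.2],down(-91))
shot("side","s17",(250,150,360,240),6)
shot("top","t17",(40,100,300,280),3)
E
```

```text
time: 21.02
ee_pos: [0.6386, 0.0213, 0.0508]
ee_rot: [[-0.0, -0.018, -1.0], [-0.0, -1.0, 0.018], [-1.0, 0.0, 0.0]]
wrist_force: [-8.1, 2.5, 22.5]
grip_width: 0.0484
t 21.02 p [0.6386 0.0213 0.0508] q [-36.5  45.3  46.1 100.8 -40.6  52.  -63.5] F [-8.1  2.5 22.5] T [ 0.43  1.76 -0.06] w 0.0484
[[-0.0, -0.018, -1.0], [-0.0, -1.0, 0.018], [-1.0, 0.0, 0.0]]
time: 21.28
ee_pos: [0.6391, 0.0211, 0.0516]
ee_rot: [[0.001, -0.018, -1.0], [0.0, -1.0, 0.018], [-1.0, -0.0, -0.001]]
wrist_force: [0.5, -0.8, 0.4]
grip_width: 0.064
time: 21.78
ee_pos: [0.6381, 0.0202, 0.1973]
ee_rot: [[-0.002, -0.02, -1.0], [-0.002, -1.0, 0.02], [-1.0, 0.002, 0.002]]
wrist_force: [-0.1, 0.9, -0.0]
grip_width: 0.0645
t 21.77 p [0.6381 0.0202 0.1973] q [-41.4  36.3  54.3  94.8 -31.7  65.8 -69.9] F [-0.1  0.9 -0. ] T [-0.01 -0.07 -0.01] w 0.0645
[[-0.002, -0.02, -1.0], [-0.002, -1.0, 0.02], [-1.0, 0.002, 0.002]]
dist cm 35.20934629554609 rot [-0.1  0.1 -0.1] n 6 t 21.8
off [-0.04, -4.08, 4.22] ang [-0.02, 0.02, -0.02]
off [-0.04, -4.08, 4.21] ang [-0.02, 0.02, -0.02]
off [-0.04, -4.08, 4.21] ang [-0.02, 0.02, -0.02]
off [-0.04, -4.09, 4.21] ang [-0.02, 0.02, -0.02]
off [-0.04, -4.09, 4.21] ang [-0.02, 0.02, -0.02]
off [-0.04, -4.09, 4.21] ang [-0.02, 0.02, -0.02]
```

View pics/s17.png

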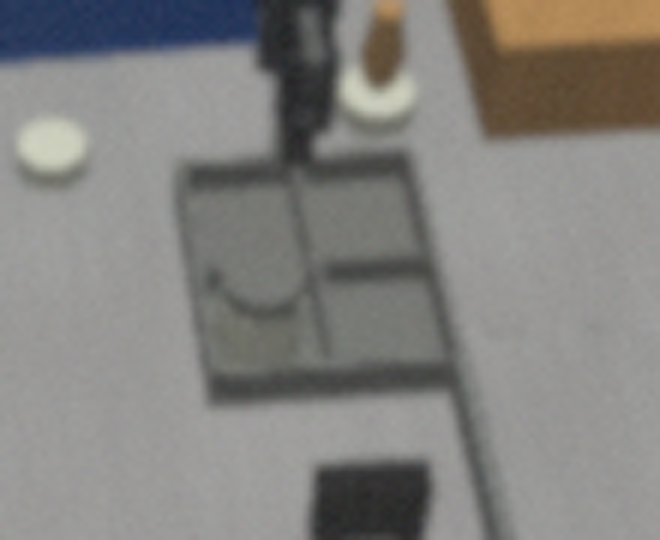

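View pics/t17.png

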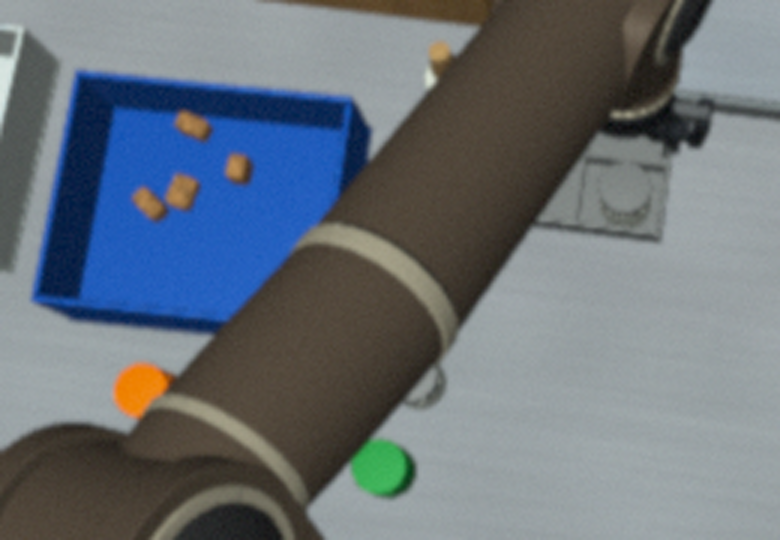

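```bash
python3 -m pendant '[{"offset":[0,-3,4],"angular":[0,0,0]},{"offset":[0,-3.3,4.1],"angular":[0,0,0]},{"offset":[0,-3.3,4.1],"angular":[0,0,0]},{"offset":[0,-3.3,4.1],"angular":[0,0,0]},{"offset":[0,-3.3,4.1],"angular":[0,0,0]},{"offset":[0,0,0],"angular":[0,0,0]}]' 8.5;python3 - <<'E'
from h import *
st();plan([.4355,.187,.12],down(-91))
shot("side","s18",(160,60,340,220),4)
shot("top","t18",(40,100,300,280),3)
E
```

```text
time: 22.62
ee_pos: [0.4321, 0.19, 0.1993]
ee_rot: [[0.002, -0.019, -1.0], [0.0, -1.0, 0.019], [-1.0, -0.0, -0.002]]
wrist_force: [0.3, 0.6, -0.4]
grip_width: 0.085
t 22.62 p [0.4321 0.19   0.1993] q [-82.7  19.8  66.4 117.8 -22.   55.9 -95.9] F [ 0.3  0.6 -0.4] T [ 0.04 -0.03  0.01] w 0.085
[[0.002, -0.019, -1.0], [0.0, -1.0, 0.019], [-1.0, -0.0, -0.002]]
dist cm 7.942420271398677 rot [-0.1 -0.1  0. ] n 2 t 22.6
off [3.97, 0.15, -0.16] ang [-0.06, -0.06, 0.01]
off [3.97, 0.15, -0.17] ang [-0.06, -0.06, 0.01]
```

View pics/s18.png

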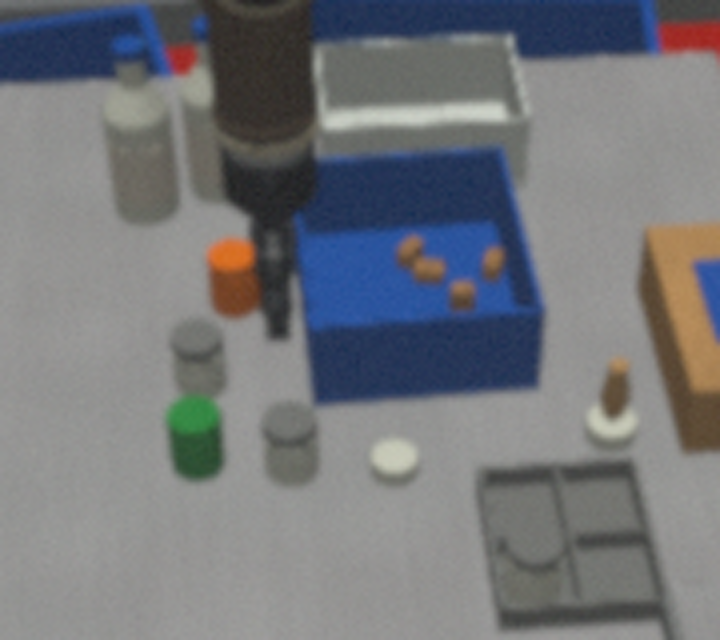

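View pics/t18.png

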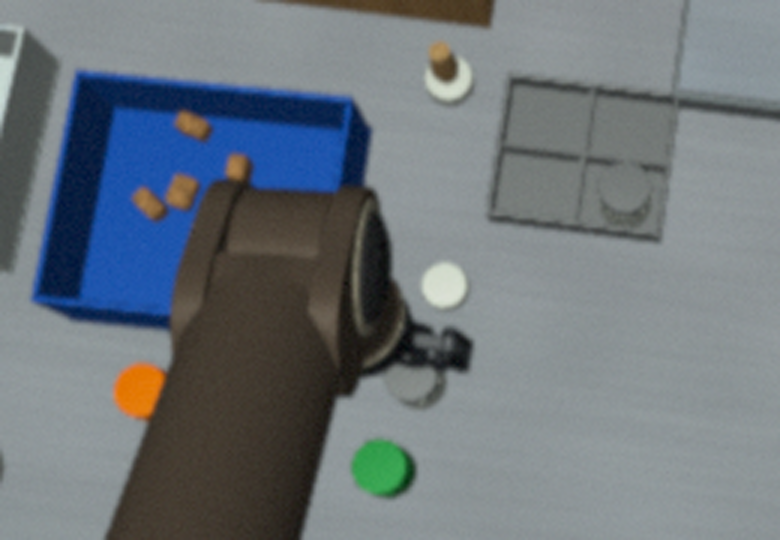

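```bash
python3 -m pendant '[{"offset":[4,0.3,-0.3],"angular":[0,0,0]},{"offset":[4,0,0],"angular":[0,0,0]},{"offset":[1,0,0],"angular":[0,0,0]},{"offset":[0,0,0],"angular":[0,0,0]}]' 8.5;python3 - <<'E'
from h import *
st();plan([.4355,.187,.046],down(-91))
shot("side","s19",(190,130,280,200),7)
E
```

```text
time: 23.22
ee_pos: [0.4452, 0.1785, 0.1101]
ee_rot: [[0.011, -0.036, -0.999], [0.0, -0.999, 0.036], [-1.0, -0.0, -0.011]]
wrist_force: [0.4, 0.2, 0.5]
grip_width: 0.0853
t 23.23 p [0.4452 0.1785 0.1101] q [-70.8  28.1  56.1 122.  -32.8  45.7 -86.2] F [0.4 0.2 0.5] T [-0.03 -0.04  0.01] w 0.0853
[[0.011, -0.036, -0.999], [0.0, -0.999, 0.036], [-1.0, -0.0, -0.011]]
dist cm 6.541611876504098 rot [-1.  -0.6  0. ] n 2 t 23.2
off [3.2, -0.41, 0.53] ang [-0.52, -0.31, 0.01]
off [3.2, -0.41, 0.51] ang [-0.52, -0.31, 0.01]
```

View pics/s19.png

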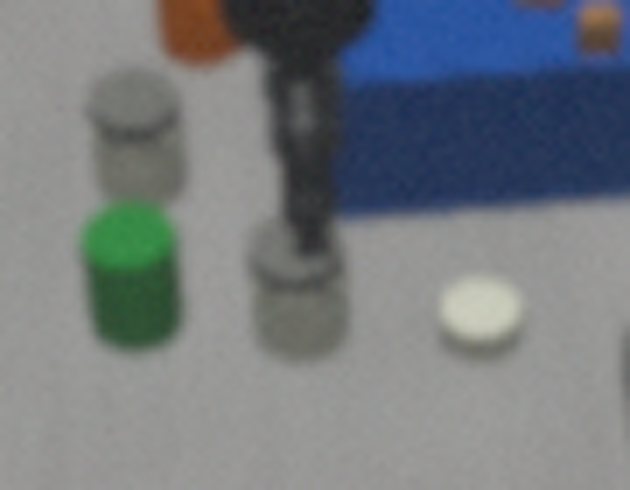

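```bash
python3 -m pendant '[{"offset":[0,-0.9,0.6],"angular":[-0.5,-0.3,0]},{"offset":[0.5,0,0],"angular":[-0.5,-0.3,0]},{"offset":[2,0,0],"angular":[0,0,0]},{"offset":[2,-0.1,0.2],"angular":[0,0,0]},{"offset":[1.2,0,0],"angular":[0,0,0]},{"offset":[0,0,0],"angular":[0,0,0]}]' 8.5;python3 - <<'E'
from h import *
st();plan([.4365,.187,.046],down(-91))
shot("side","s20",(190,130,280,200),7)
E
```

```text
time: 24.02
ee_pos: [0.4398, 0.1928, 0.0553]
ee_rot: [[0.005, -0.012, -1.0], [0.006, -1.0, 0.012], [-1.0, -0.006, -0.005]]
wrist_force: [-0.5, 0.3, -0.8]
grip_width: 0.085
t 24.02 p [0.4398 0.1928 0.0553] q [-66.4  32.8  48.7 123.6 -39.7  40.  -81. ] F [-0.5  0.3 -0.8] T [ 0.    0.07 -0.01] w 0.085
[[0.005, -0.012, -1.0], [0.006, -1.0, 0.012], [-1.0, -0.006, -0.005]]
dist cm 1.1466270933985834 rot [ 0.3 -0.3  0.4] n 1 t 24.0
off [0.93, 0.59, 0.33] ang [0.33, -0.3, 0.37]
```

View pics/s20.png

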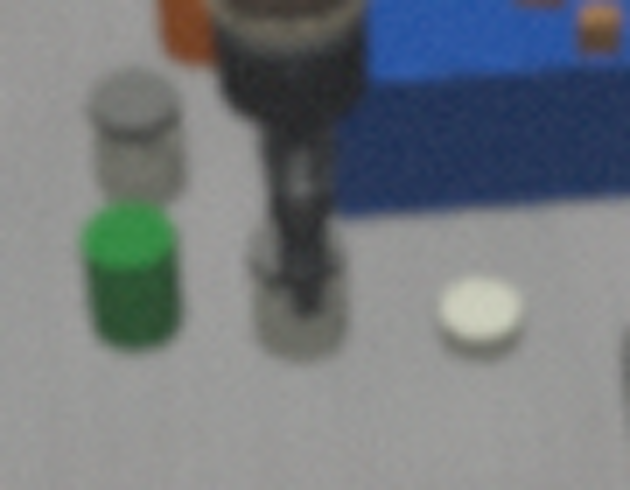

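```bash
python3 -m pendant '[{"offset":[0.5,0.5,0.1],"angular":[0.3,-0.3,0.3]},{"offset":[0.4,0,0],"angular":[0,0,0]}]' 8.5;python3 -m pendant '[{"offset":[0,0,0],"angular":[0,0,0]},{"offset":[0,0,0],"angular":[0,0,0]},{"offset":[0,0,0],"angular":[0,0,0]},{"offset":[0,0,0],"angular":[0,0,0]},{"offset":[0,0,0],"angular":[0,0,0]}]' 4; python3 -c "
from h import *
st()"
python3 -m pendant '[{"offset":[-2,0,0],"angular":[0,0,0]},{"offset":[-4,0,0],"angular":[0,0,0]},{"offset":[-5,0,0],"angular":[0,0,0]},{"offset":[-3,0,0],"angular":[0,0,0]}]';python3 - <<'E'
from h import *
st();plan([.707,.103,.2],down(-91))
shot("side","s21",(170,110,280,200),6)
E
```

```text
time: 24.32
ee_pos: [0.4398, 0.1879, 0.0473]
ee_rot: [[0.002, -0.017, -1.0], [0.002, -1.0, 0.017], [-1.0, -0.002, -0.002]]
wrist_force: [0.4, 0.2, -0.6]
grip_width: 0.0852
time: 24.95
ee_pos: [0.44, 0.1882, 0.0479]
ee_rot: [[0.002, -0.017, -1.0], [0.003, -1.0, 0.017], [-1.0, -0.003, -0.002]]
wrist_force: [-0.6, -0.4, -0.9]
grip_width: 0.0484
t 24.95 p [0.44   0.1882 0.0479] q [-65.3  33.5  48.  123.8 -40.5  39.4 -80.2] F [-0.6 -0.4 -0.9] T [-0.02 -0.01  0.  ] w 0.0484
[[0.002, -0.017, -1.0], [0.003, -1.0, 0.017], [-1.0, -0.003, -0.002]]
time: 25.45
ee_pos: [0.4382, 0.1866, 0.1894]
ee_rot: [[-0.002, -0.019, -1.0], [-0.001, -1.0, 0.019], [-1.0, 0.001, 0.002]]
wrist_force: [-0.2, 1.0, -1.7]
grip_width: 0.0485
t 25.45 p [0.4382 0.1866 0.1894] q [-79.9  21.3  64.6 117.7 -23.5  55.3 -94. ] F [-0.2  1.  -1.7] T [ 0.07  0.02 -0.01] w 0.0485
[[-0.002, -0.019, -1.0], [-0.001, -1.0, 0.019], [-1.0, 0.001, 0.002]]
dist cm 28.171827395223282 rot [-0.1  0.1 -0.1] n 5 t 25.4
off [-0.22, 1.57, -5.41] ang [-0.01, 0.03, -0.02]
off [-0.22, 1.57, -5.41] ang [-0.01, 0.03, -0.02]
off [-0.22, 1.57, -5.41] ang [-0.01, 0.03, -0.02]
off [-0.22, 1.58, -5.41] ang [-0.01, 0.03, -0.02]
off [-0.21, 1.58, -5.4] ang [-0.01, 0.03, -0.02]
```

View pics/s21.png

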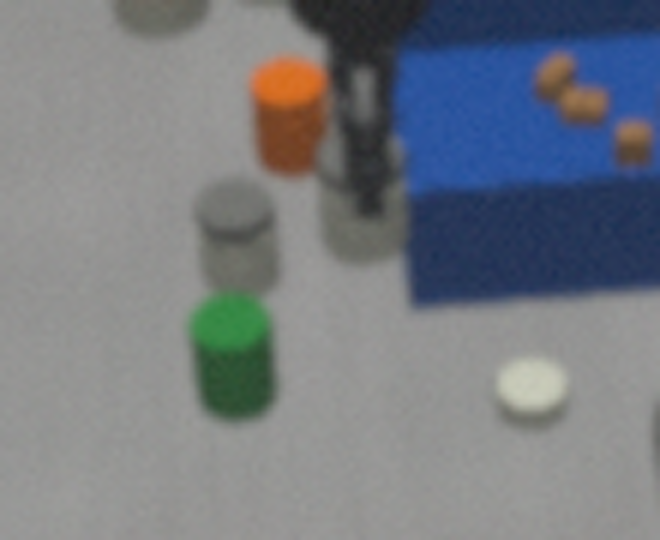

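```bash
python3 -m pendant '[{"offset":[-0.2,1.2,-4],"angular":[0,0,0]},{"offset":[-0.2,1.6,-5.4],"angular":[0,0,0]},{"offset":[-0.2,1.6,-5.4],"angular":[0,0,0]},{"offset":[0,1.6,-5.4],"angular":[0,0,0]},{"offset":[0,1.5,-4.5],"angular":[0,0,0]},{"offset":[0,0.4,-1.5],"angular":[0,0,0]},{"offset":[0,0,0],"angular":[0,0,0]}]';python3 - <<'E'
from h import *
st();plan([.707,.103,.11],down(-91))
E
```

```text
time: 26.38
ee_pos: [0.706, 0.1057, 0.1911]
ee_rot: [[-0.007, -0.01, -1.0], [0.005, -1.0, 0.01], [-1.0, -0.005, 0.007]]
wrist_force: [-0.6, 1.2, -0.6]
grip_width: 0.0483
t 26.38 p [0.706  0.1057 0.1911] q [-41.6  43.5  51.5  82.7 -35.   71.  -76.7] F [-0.6  1.2 -0.6] T [ 0.01  0.03 -0.01] w 0.0483
[[-0.007, -0.01, -1.0], [0.005, -1.0, 0.01], [-1.0, -0.005, 0.007]]
dist cm 8.110242403054194 rot [0.4 0.4 0.3] n 2 t 26.4
off [4.05, 0.15, -0.08] ang [0.22, 0.2, 0.14]
off [4.05, 0.14, -0.07] ang [0.22, 0.2, 0.14]
```

```bash
python3 -m pendant '[{"offset":[4,0.2,-0.1],"angular":[0.2,0.2,0.2]},{"offset":[4,0.1,0],"angular":[0.2,0.2,0.1]},{"offset":[0.8,0,0],"angular":[0,0,0]},{"offset":[0,0,0],"angular":[0,0,0]}]';python3 - <<'E'
from h import *
st();plan([.707,.103,.054],down(-91))
shot("side","s22",(250,130,360,230),6)
shot("top","t22",(190,100,290,190),7)
E
```

```text
time: 26.88
ee_pos: [0.7044, 0.1049, 0.1011]
ee_rot: [[-0.001, -0.015, -1.0], [0.001, -1.0, 0.015], [-1.0, -0.001, 0.001]]
wrist_force: [-0.0, -0.4, -0.4]
grip_width: 0.0485
t 26.88 p [0.7044 0.1049 0.1011] q [-40.6  48.1  48.3  87.5 -38.9  62.3 -74. ] F [-0.  -0.4 -0.4] T [-0.07 -0.02 -0.  ] w 0.0485
[[-0.001, -0.015, -1.0], [0.001, -1.0, 0.015], [-1.0, -0.001, 0.001]]
dist cm 4.718370853824661 rot [0.1 0.  0.1] n 1 t 26.9
off [4.71, 0.19, -0.26] ang [0.13, 0.04, 0.07]
```

View pics/s22.png

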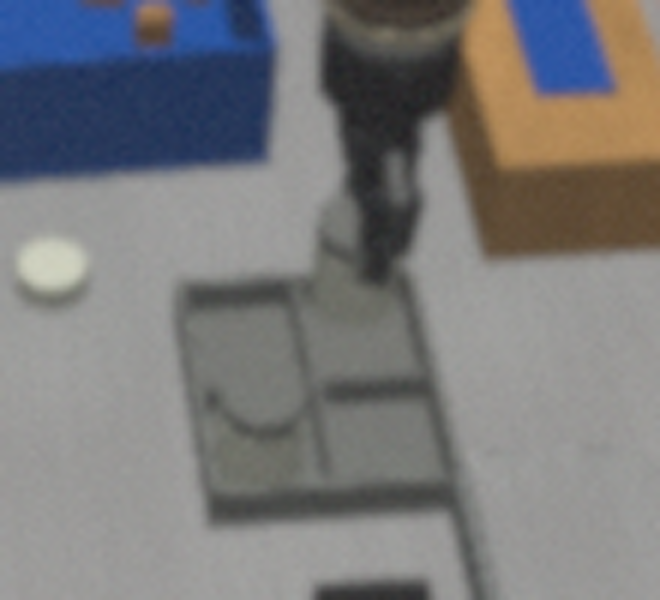

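View pics/t22.png

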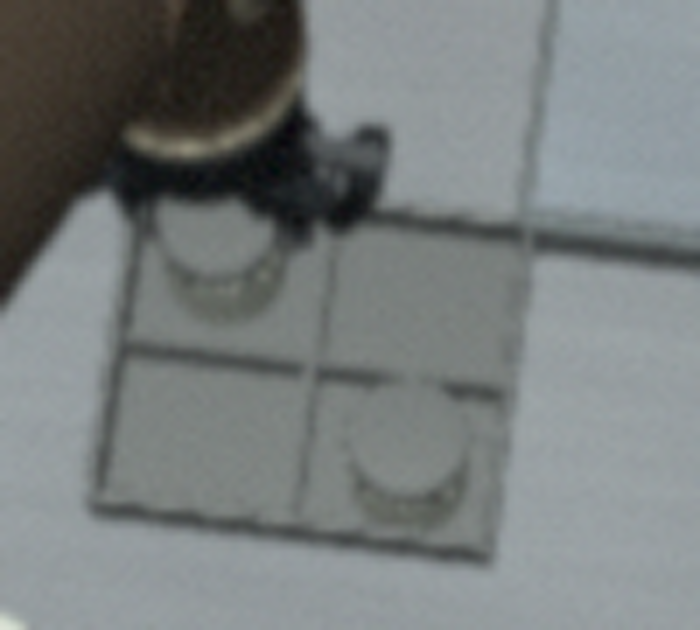

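```bash
python3 - <<'E'
from h import *
S=lambda p:(250+p[0]/6,130+p[1]/6)
T=lambda p:(190+p[0]/7,100+p[1]/7)
print("side L,R",pl("side",*S((312,290)),.053),pl("side",*S((400,285)),.053))
print("top low,L,R",pl("top",*T((222,325)),.053),pl("top",*T((168,280)),.053),pl("top",*T((280,290)),.053))
print("cell wall L top, div, xdiv", pl("top",*T((130,290)),.03),pl("top",*T((323,290)),.03),pl("top",*T((215,357)),.03))
print("placed jar: cap low/L/R", pl("top",*T((408,497)),.064),pl("top",*T((348,435)),.064),pl("top",*T((470,440)),.064))
E
```

```text
side L,R [0.67915725 0.1095047  0.053     ] [0.73145375 0.10905008 0.053     ]
top low,L,R [0.67455529 0.10215035 0.053     ] [0.690687   0.12676622 0.053     ] [0.6924156  0.08079881 0.053     ]
cell wall L top, div, xdiv [0.69161073 0.14462704 0.03      ] [0.70206149 0.06511953 0.03      ] [0.66749725 0.10546084 0.03      ]
placed jar: cap low/L/R [0.60984543 0.01706596 0.064     ] [0.63217642 0.04430461 0.064     ] [ 0.6364842 -0.0044981  0.064    ]
```

```bash
python3 -m pendant '[{"offset":[1.5,0.1,-0.3],"angular":[0,0,0]},{"offset":[1.5,0,0],"angular":[0,0,0]},{"offset":[1,0,0],"angular":[0,0,0]},{"offset":[0.4,0,0],"angular":[0,0,0]}]';python3 - <<'E'
from h import *
st();plan([.707,.103,.0535],down(-91))
E
```

```text
time: 27.48
ee_pos: [0.7097, 0.1041, 0.0576]
ee_rot: [[0.004, -0.015, -1.0], [0.003, -1.0, 0.015], [-1.0, -0.003, -0.004]]
wrist_force: [-1.1, 0.1, -1.3]
grip_width: 0.0488
t 27.48 p [0.7097 0.1041 0.0576] q [-39.3  50.9  46.2  88.3 -41.1  58.7 -72.5] F [-1.1  0.1 -1.3] T [-0.05  0.02  0.04] w 0.0488
[[0.004, -0.015, -1.0], [0.003, -1.0, 0.015], [-1.0, -0.003, -0.004]]
dist cm 0.5025062432819565 rot [ 0.2 -0.2  0.2] n 1 t 27.5
off [0.41, 0.12, 0.27] ang [0.17, -0.24, 0.16]
```

```bash
python3 -m pendant '[{"offset":[0.3,0,0.2],"angular":[0,-0.2,0]}]';python3 -m pendant '[{"offset":[0.1,0,0],"angular":[0,0,0]}]';python3 -m pendant '[{"offset":[0,0,0],"angular":[0,0,0]},{"offset":[0,0,0],"angular":[0,0,0]}]' 6.4; python3 -m pendant '[{"offset":[-2,0,0],"angular":[0,0,0]},{"offset":[-4,0,0],"angular":[0,0,0]},{"offset":[-5,0,0],"angular":[0,0,0]},{"offset":[-3,0,0],"angular":[0,0,0]}]';python3 - <<'E'
from h import *
st()
shot("side","s23",(190,100,360,240),4.5)
shot("top","t23",(60,100,290,290),3.2)
E
```

```text
time: 27.6
ee_pos: [0.7076, 0.104, 0.0542]
ee_rot: [[0.001, -0.015, -1.0], [0.002, -1.0, 0.015], [-1.0, -0.002, -0.0]]
wrist_force: [0.4, -0.8, -0.1]
grip_width: 0.0483
time: 27.72
ee_pos: [0.7074, 0.104, 0.053]
ee_rot: [[0.0, -0.015, -1.0], [0.002, -1.0, 0.015], [-1.0, -0.002, -0.0]]
wrist_force: [0.1, -1.0, -1.3]
grip_width: 0.0483
time: 27.98
ee_pos: [0.708, 0.1039, 0.0539]
ee_rot: [[0.002, -0.015, -1.0], [0.003, -1.0, 0.015], [-1.0, -0.003, -0.001]]
wrist_force: [-0.3, -0.1, -0.7]
grip_width: 0.064
time: 28.48
ee_pos: [0.7074, 0.103, 0.2008]
ee_rot: [[0.001, -0.016, -1.0], [0.002, -1.0, 0.016], [-1.0, -0.002, -0.001]]
wrist_force: [0.0, -0.0, -0.8]
grip_width: 0.064
t 28.48 p [0.7074 0.103  0.2008] q [-41.8  43.   52.1  82.4 -34.7  71.4 -77.1] F [ 0.  -0.  -0.8] T [-0.02  0.07  0.02] w 0.064
[[0.001, -0.016, -1.0], [0.002, -1.0, 0.016], [-1.0, -0.002, -0.001]]
```

View pics/s23.png

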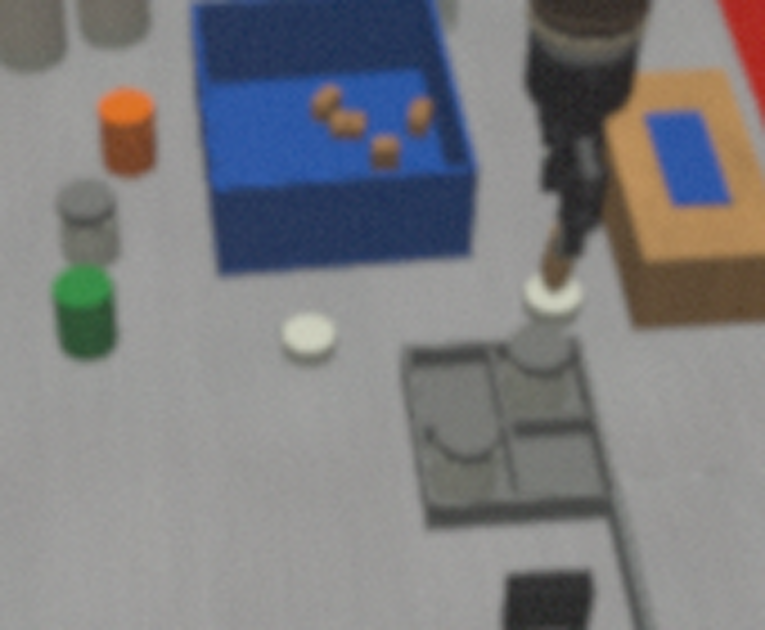

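View pics/t23.png

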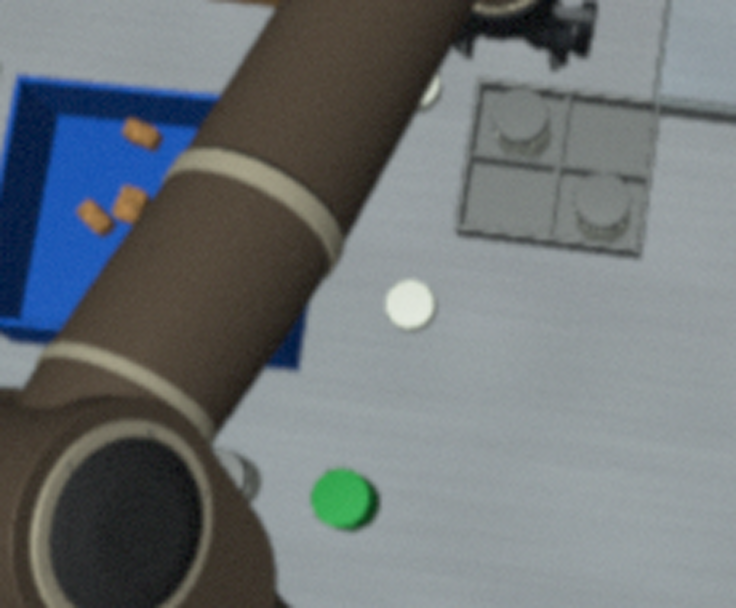

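```bash
python3 - <<'E'
from h import *
S=lambda p:(190+p[0]/4.5,100+p[1]/4.5)
print(pl("side",*S((86,202)),.064),"green",pl("side",*S((84,290)),.064),"orange",pl("side",*S((127,108)),.064))
plan([.41,.2,.2],down(-91))
E
```

```text
[0.35581117 0.30328195 0.064     ] green [0.35285446 0.19736769 0.064     ] orange [0.39322844 0.42446609 0.064     ]
dist cm 31.41959484136119 rot [ 0.1 -0.3  0.1] n 6 t 28.6
off [0.02, -1.54, 5.0] ang [0.02, -0.05, 0.02]
off [0.03, -1.54, 5.0] ang [0.02, -0.05, 0.02]
off [0.03, -1.54, 5.0] ang [0.02, -0.05, 0.02]
off [0.03, -1.54, 5.01] ang [0.02, -0.05, 0.02]
off [0.04, -1.54, 5.01] ang [0.02, -0.05, 0.02]
off [0.04, -1.54, 5.01] ang [0.02, -0.05, 0.02]
```

```bash
python3 -m pendant '[{"offset":[0,-2.4,4.4],"angular":[0,0,0]},{"offset":[0,-2.8,5.1],"angular":[0,0,0]},{"offset":[0,-2.8,5.1],"angular":[0,0,0]},{"offset":[0,-2.8,5.1],"angular":[0,0,0]},{"offset":[0,-2.8,5.1],"angular":[0,0,0]},{"offset":[0,-2.8,5.1],"angular":[0,0,0]},{"offset":[0,-2.8,5],"angular":[0,0,0]},{"offset":[0,0,0],"angular":[0,0,0]}]' 8.5;python3 - <<'E'
from h import *
st();plan([.354,.306,.12],down(-91))
shot("side","s24",(160,80,280,190),6)
shot("top","t24",(40,160,240,310),3.5)
E
```

```text
time: 29.58
ee_pos: [0.3515, 0.3055, 0.2034]
ee_rot: [[0.006, -0.013, -1.0], [0.007, -1.0, 0.013], [-1.0, -0.007, -0.006]]
wrist_force: [1.1, -0.5, 1.0]
grip_width: 0.0851
t 29.57 p [0.3515 0.3055 0.2034] q [-102.5   19.    69.1  118.6  -21.8   55.8 -112.8] F [ 1.1 -0.5  1. ] T [ 0.   -0.06 -0.06] w 0.0851
[[0.006, -0.013, -1.0], [0.007, -1.0, 0.013], [-1.0, -0.007, -0.006]]
dist cm 8.34871410889035 rot [ 0.2 -0.3  0.4] n 2 t 29.6
off [4.17, 0.0, -0.1] ang [0.12, -0.16, 0.2]
off [4.17, -0.01, -0.11] ang [0.12, -0.16, 0.2]
```

View pics/s24.png

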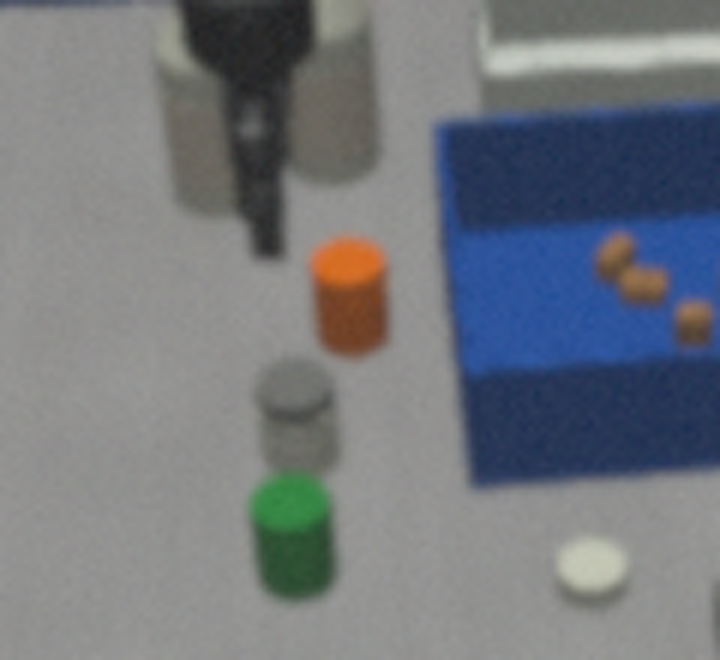

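View pics/t24.png

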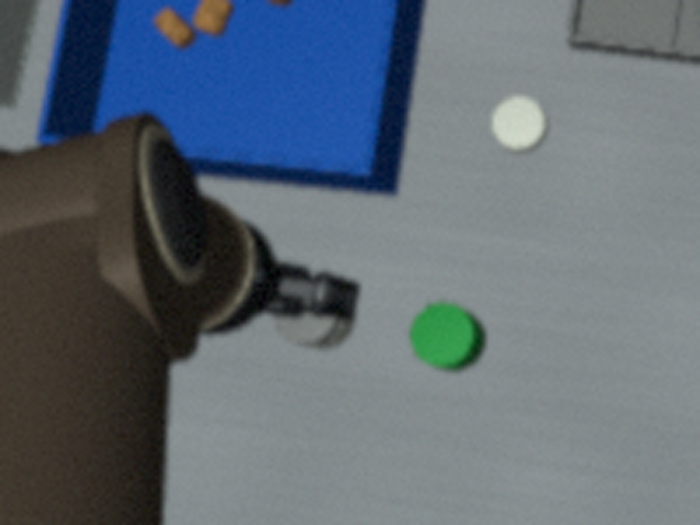

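```bash
python3 - <<'E'
from h import *
T=lambda p:(40+p[0]/3.5,160+p[1]/3.5)
print(pl("side",209,145,.064),pl("top",*T((311,312)),.064),tri(T((311,312)),(209,145)))
print("low",pl("top",*T((311,346)),.064))
E
python3 -m pendant '[{"offset":[3.5,0,-0.1],"angular":[0,-0.2,0.2]},{"offset":[3.5,0,-0.1],"angular":[0,-0.2,0.2]},{"offset":[1.5,0,0],"angular":[0,0,0]},{"offset":[0,0,0],"angular":[0,0,0]}]' 8.5;python3 - <<'E'
from h import *
st();
shot("side","s25",(180,100,260,170),8)
E
```

```text
[0.3553873  0.30268886 0.064     ] [0.35208725 0.30806979 0.064     ] (array([0.35371123, 0.31004738, 0.05730833]), np.float64(0.0024847010842064627))
low [0.32646182 0.30329973 0.064     ]
time: 30.18
ee_pos: [0.3656, 0.299, 0.1191]
ee_rot: [[0.006, -0.033, -0.999], [0.003, -0.999, 0.033], [-1.0, -0.003, -0.005]]
wrist_force: [-0.3, 0.1, 0.3]
grip_width: 0.0854
t 30.18 p [0.3656 0.299  0.1191] q [ -90.2   27.3   58.5  122.4  -32.3   46.9 -103.5] F [-0.3  0.1  0.3] T [0.04 0.09 0.02] w 0.0854
[[0.006, -0.033, -0.999], [0.003, -0.999, 0.033], [-1.0, -0.003, -0.005]]
```

View pics/s25.png

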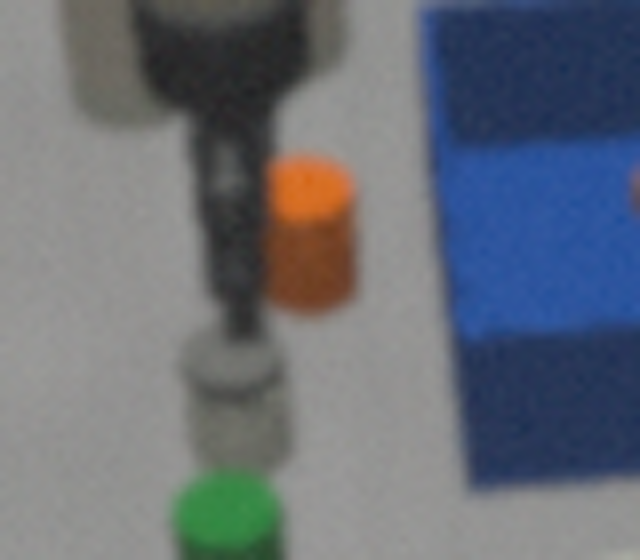

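Jar at about (0.355, 0.306). Correct sideways (about -1 cm x, +0.7 cm y), then descend.

```bash
python3 -m pendant '[{"offset":[0,-0.7,0.8],"angular":[-1,0,0]},{"offset":[1.5,0,0],"angular":[0,0,0]},{"offset":[2,0,0.2],"angular":[0,0,0]},{"offset":[0,0,0],"angular":[0,0,0]}]' 8.5;python3 - <<'E'
from h import *
st();plan([.355,.306,.047],down(-91))
shot("side","s26",(180,100,260,170),8)
E
```

```text
time: 30.72
ee_pos: [0.3564, 0.3092, 0.0851]
ee_rot: [[0.008, -0.012, -1.0], [0.008, -1.0, 0.012], [-1.0, -0.008, -0.008]]
wrist_force: [-0.1, -0.6, -0.4]
grip_width: 0.0848
t 30.73 p [0.3564 0.3092 0.0851] q [ -88.2   29.9   53.9  124.   -36.6   42.7 -100.6] F [-0.1 -0.6 -0.4] T [ 0.03  0.04 -0.05] w 0.0848
[[0.008, -0.012, -1.0], [0.008, -1.0, 0.012], [-1.0, -0.008, -0.008]]
dist cm 3.830857487569 rot [ 0.3 -0.5  0.5] n 1 t 30.7
off [3.81, 0.35, 0.17] ang [0.32, -0.47, 0.46]
```

View pics/s26.png

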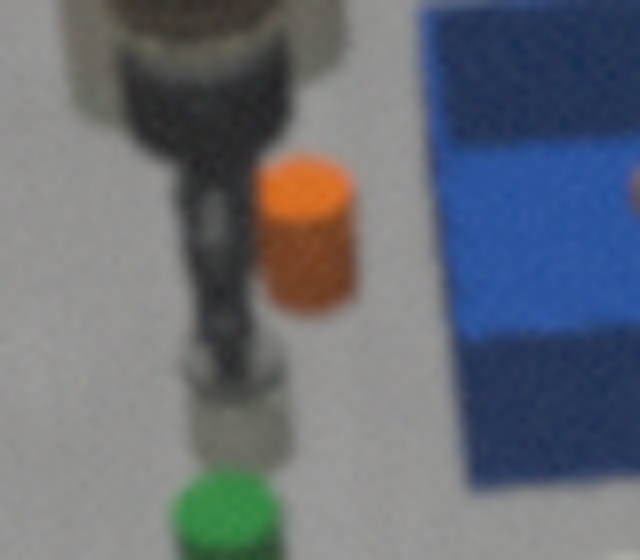

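```bash
python3 -m pendant '[{"offset":[1.3,0.3,0],"angular":[0.3,-0.4,0.4]},{"offset":[1.5,0,0.1],"angular":[0,0,0]},{"offset":[0.8,0,0.1],"angular":[0,0,0]},{"offset":[0,0,0],"angular":[0,0,0]}]' 8.5;python3 - <<'E'
from h import *
st();plan([.357,.306,.047],down(-91))
E
```

```text
time: 31.28
ee_pos: [0.3554, 0.3068, 0.0479]
ee_rot: [[0.002, -0.017, -1.0], [0.002, -1.0, 0.017], [-1.0, -0.002, -0.002]]
wrist_force: [-0.1, 0.5, 0.5]
grip_width: 0.0849
t 31.27 p [0.3554 0.3068 0.0479] q [-84.2  33.3  49.1 125.1 -41.2  39.1 -97.1] F [-0.1  0.5  0.5] T [-0.02 -0.02 -0.  ] w 0.0849
[[0.002, -0.017, -1.0], [0.002, -1.0, 0.017], [-1.0, -0.002, -0.002]]
dist cm 0.19558181007513284 rot [ 0.  -0.1  0.1] n 1 t 31.3
off [0.09, 0.08, -0.16] ang [0.0, -0.14, 0.12]
```

```bash
python3 -m pendant '[{"offset":[0,0,-0.1],"angular":[0,0,0]},{"offset":[0,0,0],"angular":[0,0,0]},{"offset":[0,0,0],"angular":[0,0,0]},{"offset":[0,0,0],"angular":[0,0,0]},{"offset":[0,0,0],"angular":[0,0,0]}]' 4; python3 -c "
from h import *
st()"
python3 -m pendant '[{"offset":[-2,0,0],"angular":[0,0,0]},{"offset":[-4,0,0],"angular":[0,0,0]},{"offset":[-5,0,0],"angular":[0,0,0]},{"offset":[-4,0,0],"angular":[0,0,0]}]';python3 - <<'E'
from h import *
st();plan([.638,.103,.2],down(-91))
shot("side","s27",(150,60,280,190),5)
E
```

```text
time: 31.9
ee_pos: [0.3571, 0.3073, 0.0489]
ee_rot: [[0.003, -0.018, -1.0], [0.004, -1.0, 0.018], [-1.0, -0.004, -0.003]]
wrist_force: [1.0, 1.0, -0.8]
grip_width: 0.0483
t 31.9 p [0.3571 0.3073 0.0489] q [-84.1  33.3  49.2 124.9 -41.2  39.2 -97. ] F [ 1.   1.  -0.8] T [-0.06  0.01 -0.01] w 0.0483
[[0.003, -0.018, -1.0], [0.004, -1.0, 0.018], [-1.0, -0.004, -0.003]]
time: 32.4
ee_pos: [0.3553, 0.3051, 0.2002]
ee_rot: [[-0.0, -0.019, -1.0], [-0.003, -1.0, 0.019], [-1.0, 0.003, 0.0]]
wrist_force: [-0.0, 0.9, -1.1]
grip_width: 0.0487
t 32.4 p [0.3553 0.3051 0.2002] q [-100.9   20.1   68.1  118.1  -22.4   56.3 -112.3] F [-0.   0.9 -1.1] T [0.16 0.   0.05] w 0.0487
[[-0.0, -0.019, -1.0], [-0.003, -1.0, 0.019], [-1.0, 0.003, 0.0]]
dist cm 34.75395404505297 rot [-0.1  0.  -0.2] n 6 t 32.4
off [0.01, 3.28, -4.77] ang [-0.01, 0.0, -0.03]
off [0.01, 3.28, -4.77] ang [-0.01, 0.0, -0.03]
off [0.01, 3.28, -4.77] ang [-0.01, 0.0, -0.03]
off [0.01, 3.28, -4.77] ang [-0.01, 0.0, -0.03]
off [0.01, 3.28, -4.77] ang [-0.01, 0.0, -0.03]
off [0.01, 3.28, -4.77] ang [-0.01, 0.0, -0.03]
```

View pics/s27.png

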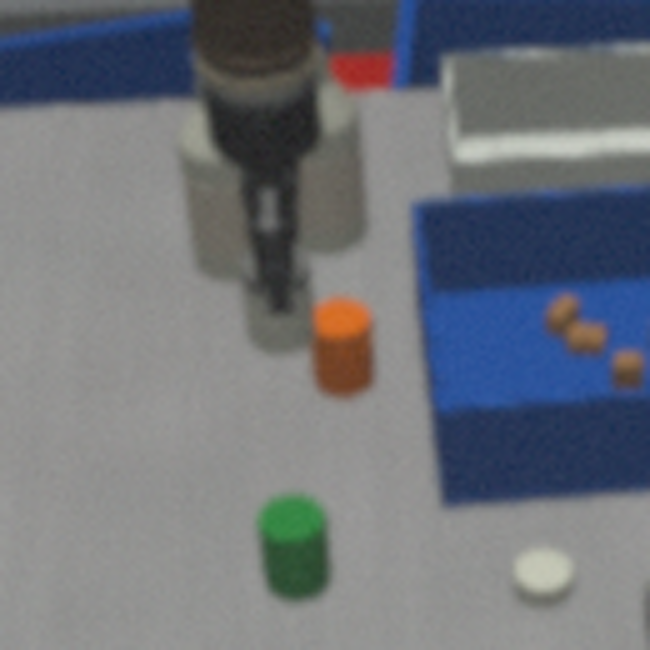

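```bash
python3 -m pendant '[{"offset":[0,2.5,-3.8],"angular":[0,0,0]},{"offset":[0,3.3,-4.8],"angular":[0,0,0]},{"offset":[0,3.3,-4.8],"angular":[0,0,0]},{"offset":[0,3.3,-4.8],"angular":[0,0,0]},{"offset":[0,3.3,-4.8],"angular":[0,0,0]},{"offset":[0,3,-4],"angular":[0,0,0]},{"offset":[0,1,-1.5],"angular":[0,0,0]},{"offset":[0,0,0],"angular":[0,0,0]}]';python3 - <<'E'
from h import *
st();plan([.637,.103,.11],down(-91))
E
```

```text
time: 33.45
ee_pos: [0.6464, 0.1029, 0.2004]
ee_rot: [[-0.0, -0.009, -1.0], [0.004, -1.0, 0.009], [-1.0, -0.004, 0.0]]
wrist_force: [-0.2, 0.3, -0.5]
grip_width: 0.0487
t 33.45 p [0.6464 0.1029 0.2004] q [-47.3  37.6  53.9  92.2 -32.6  67.1 -76.4] F [-0.2  0.3 -0.5] T [0.07 0.05 0.05] w 0.0487
[[-0.0, -0.009, -1.0], [0.004, -1.0, 0.009], [-1.0, -0.004, 0.0]]
dist cm 9.088546267123968 rot [0.5 0.  0.2] n 2 t 33.5
off [4.52, 0.02, 0.47] ang [0.25, 0.01, 0.12]
off [4.52, 0.01, 0.47] ang [0.25, 0.01, 0.12]
```

```bash
python3 -m pendant '[{"offset":[3.5,0,0.6],"angular":[0.2,0,0.1]},{"offset":[3.5,0,0.4],"angular":[0.2,0,0.1]},{"offset":[1.8,0,0],"angular":[0,0,0]},{"offset":[0,0,0],"angular":[0,0,0]}]';python3 - <<'E'
from h import *
st();plan([.637,.103,.054],down(-91))
shot("side","s28",(250,130,360,230),6)
shot("top","t28",(190,100,290,190),7)
E
```

```text
time: 33.95
ee_pos: [0.634, 0.1069, 0.1098]
ee_rot: [[-0.001, -0.013, -1.0], [0.003, -1.0, 0.013], [-1.0, -0.003, 0.001]]
wrist_force: [-0.0, 0.2, -1.1]
grip_width: 0.0484
t 33.95 p [0.634  0.1069 0.1098] q [-46.1  41.9  49.9  98.4 -37.3  57.9 -73.3] F [-0.   0.2 -1.1] T [-0.   -0.03 -0.  ] w 0.0484
[[-0.001, -0.013, -1.0], [0.003, -1.0, 0.013], [-1.0, -0.003, 0.001]]
dist cm 5.603895808410245 rot [0.3 0.1 0.2] n 1 t 34.0
off [5.58, 0.4, -0.31] ang [0.27, 0.08, 0.16]
```

View pics/s28.png

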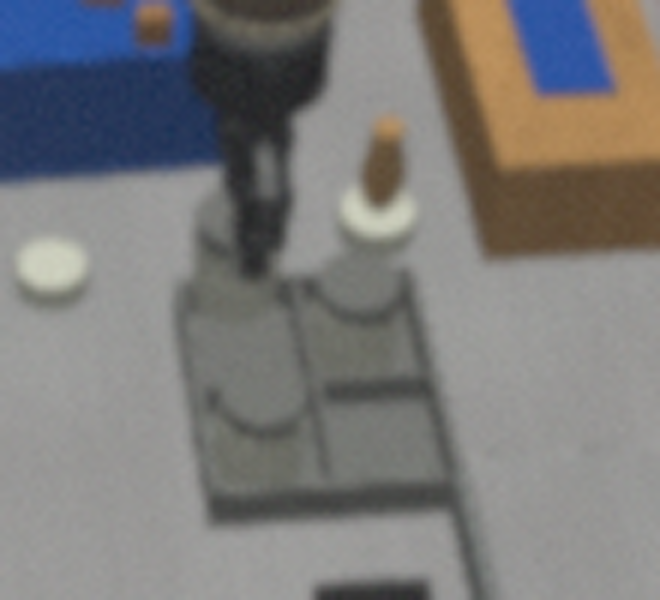

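View pics/t28.png

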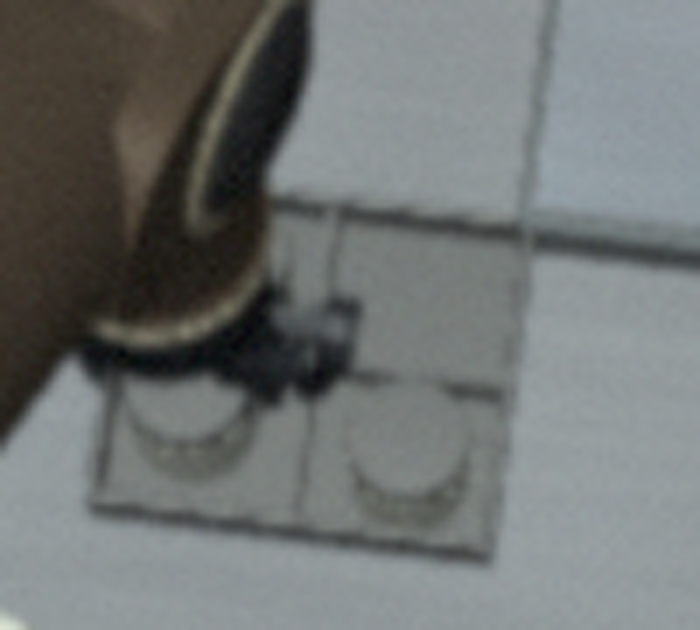

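```bash
python3 - <<'E'
from h import *
S=lambda p:(250+p[0]/6,130+p[1]/6)
T=lambda p:(190+p[0]/7,100+p[1]/7)
print("side L,R",pl("side",*S((192,285)),.061),pl("side",*S((283,288)),.061))
print("top low,L,R",pl("top",*T((195,482)),.061),pl("top",*T((132,440)),.061),pl("top",*T((255,440)),.061))
E
```

```text
side L,R [0.60806692 0.11199294 0.061     ] [0.66073246 0.10491543 0.061     ]
top low,L,R [0.60566831 0.10265708 0.061     ] [0.61963994 0.13027567 0.061     ] [0.62607106 0.0812705  0.061     ]
```

```bash
python3 -m pendant '[{"offset":[1.3,0.3,-0.4],"angular":[0.2,0,0.1]},{"offset":[1.5,0,0],"angular":[0,0,0]},{"offset":[1.5,0,0],"angular":[0,0,0]},{"offset":[0.6,0,0],"angular":[0,0,0]}]';python3 - <<'E'
from h import *
st();plan([.638,.103,.054],down(-91))
E
```

```text
time: 34.55
ee_pos: [0.6414, 0.1036, 0.0616]
ee_rot: [[0.005, -0.016, -1.0], [0.002, -1.0, 0.016], [-1.0, -0.003, -0.005]]
wrist_force: [-0.7, 0.7, -1.6]
grip_width: 0.0482
t 34.55 p [0.6414 0.1036 0.0616] q [-43.8  45.4  47.   99.2 -40.5  53.5 -71.1] F [-0.7  0.7 -1.6] T [-0.04  0.    0.01] w 0.0482
[[0.005, -0.016, -1.0], [0.002, -1.0, 0.016], [-1.0, -0.003, -0.005]]
dist cm 0.8333608520540235 rot [ 0.1 -0.3  0.1] n 1 t 34.5
off [0.76, 0.06, 0.34] ang [0.06, -0.3, 0.14]
```

```bash
python3 -m pendant '[{"offset":[0.4,0,0.2],"angular":[0,-0.3,0]},{"offset":[0.2,0,0],"angular":[0,0,0]}]';python3 -m pendant '[{"offset":[0.1,0,0],"angular":[0,0,0]}]';python3 -c "
from h import *
st()"
```

```text
time: 34.8
ee_pos: [0.639, 0.1034, 0.0546]
ee_rot: [[-0.001, -0.017, -1.0], [0.002, -1.0, 0.017], [-1.0, -0.002, 0.001]]
wrist_force: [0.7, -0.4, -1.1]
grip_width: 0.0485
time: 34.92
ee_pos: [0.6391, 0.1033, 0.0538]
ee_rot: [[-0.001, -0.017, -1.0], [0.002, -1.0, 0.017], [-1.0, -0.002, 0.001]]
wrist_force: [-2.2, 0.5, 7.5]
grip_width: 0.0485
t 34.92 p [0.6391 0.1033 0.0538] q [-43.6  45.9  46.6  99.4 -40.9  53.2 -70.8] F [-2.2  0.5  7.5] T [-0.04  0.6  -0.01] w 0.0485
[[-0.001, -0.017, -1.0], [0.002, -1.0, 0.017], [-1.0, -0.002, 0.001]]
```

```bash
python3 -m pendant '[{"offset":[0,0,0],"angular":[0,0,0]},{"offset":[0,0,0],"angular":[0,0,0]}]' 6.4; python3 -m pendant '[{"offset":[-2,0,0],"angular":[0,0,0]},{"offset":[-4,0,0],"angular":[0,0,0]},{"offset":[-5,0,0],"angular":[0,0,0]},{"offset":[-4,0,0],"angular":[0,0,0]},{"offset":[-3,-2,4],"angular":[0,0,0]},{"offset":[-1,-3,5],"angular":[0,0,0]},{"offset":[0,-4,4],"angular":[0,0,0]},{"offset":[0,-4,4],"angular":[0,0,0]},{"offset":[0,-4,4],"angular":[0,0,0]},{"offset":[0,-4,4],"angular":[0,0,0]}]';python3 -m pendant '[{"offset":[0,-4,4],"angular":[0,0,0]},{"offset":[0,-4,3],"angular":[0,0,0]},{"offset":[0,0,0],"angular":[0,0,0]}]';python3 - <<'E'
from h import *
st()
shot("side","s29",(170,60,370,340),2.1)
shot("top","t29",(40,100,440,310),2)
shot("side","s29b",(260,150,360,240),7)
E
```

```text
time: 35.17
ee_pos: [0.6397, 0.1034, 0.0546]
ee_rot: [[0.001, -0.017, -1.0], [0.002, -1.0, 0.017], [-1.0, -0.002, -0.0]]
wrist_force: [-0.3, -0.3, 0.1]
grip_width: 0.0639
time: 36.42
ee_pos: [0.3931, 0.3166, 0.2638]
ee_rot: [[0.01, -0.032, -0.999], [0.011, -0.999, 0.032], [-1.0, -0.012, -0.01]]
wrist_force: [0.4, 1.3, 0.0]
grip_width: 0.0643
time: 36.8
ee_pos: [0.3202, 0.4043, 0.2677]
ee_rot: [[0.008, -0.026, -1.0], [0.018, -1.0, 0.026], [-1.0, -0.018, -0.008]]
wrist_force: [1.2, -1.5, 0.3]
grip_width: 0.064
t 36.8 p [0.3202 0.4043 0.2677] q [-110.6   19.8   69.   108.2  -20.9   64.9 -125.5] F [ 1.2 -1.5  0.3] T [ 0.   -0.05  0.03] w 0.064
[[0.008, -0.026, -1.0], [0.018, -1.0, 0.026], [-1.0, -0.018, -0.008]]
```

View pics/s29.png

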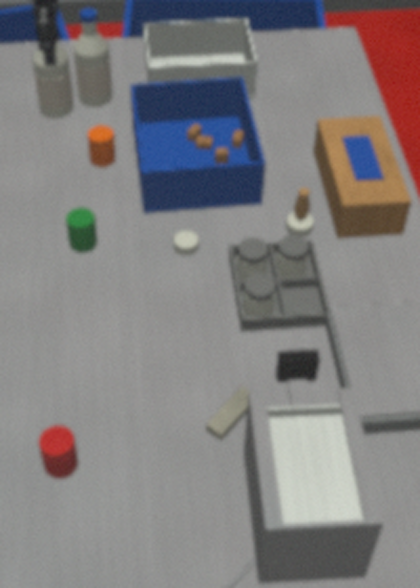

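View pics/t29.png

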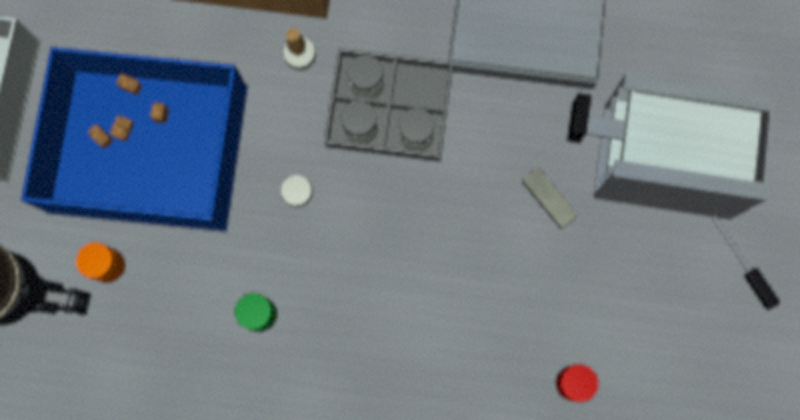

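View pics/s29b.png

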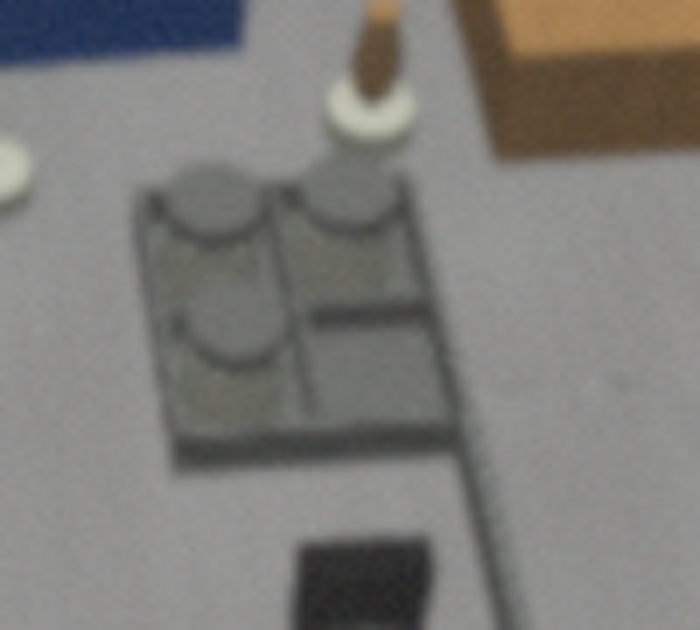

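View pics/s29_raw.png

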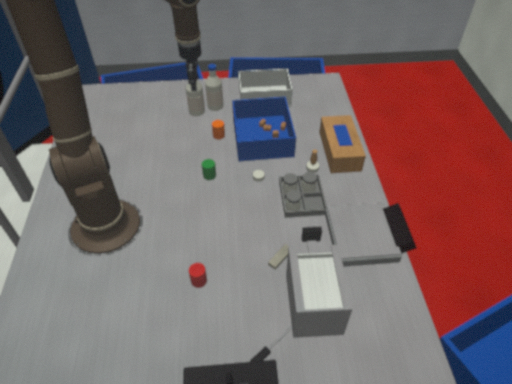

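View pics/t29_raw.png

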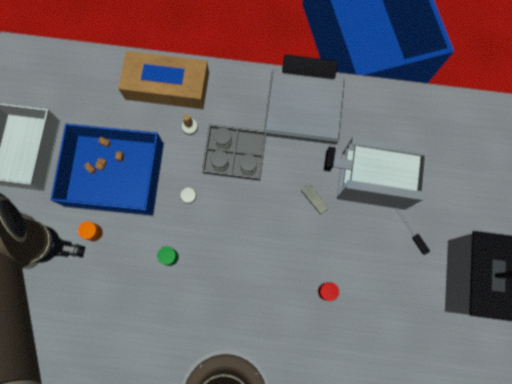

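```bash
python3 -c "
from station import workorder
print(workorder.close_job())"
```

```text
the job is handed in; nothing more can be done
None
```

The job is handed in, at about 37 s on the robot's clock. All four nuggets went into the blue tote in one tip, so none had to be picked up. The empty pan is lip-first in the rack's top slot, and three jars stand upright in separate cells of the grey crate. I found only three jars and four nuggets in either view.

- **Pan:** it stopped moving at the back with about 5 N of contact. In the top view the lip measured level with the back wall to about 2 mm. The load came off the wrist as I lowered it, so it should be on both ledges. I did not see the ledge contact directly.
- **Jars:** one jar had been knocked a few centimetres aside mid-run. I measured it again before picking it up. The first jar met the crate floor at about 22 N, and the other two at under 10 N.
- **Disagreement:** the two cameras disagreed by up to about 7 mm on the crate's position. I averaged them, and in the last pictures each jar is well inside its own cell.
- **At the end:** the gripper was open and clear of everything. The bystanders and the look-alike jars were where they started.

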